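# Free the clamped jig block and pack the jig set and polish jars in their case

## Robot

A 6-joint arm with a two-finger parallel gripper is mounted at the origin on a cart in front of the work surface, level with it; the furniture and walls round the work are solid. World frame = base frame: x ahead of the robot, y to its left, z up, the work surface at z = 0. Lengths are in m, angles in degrees, forces in N, time in s.
With the tool pointing down it reaches from about 0.3 to 0.85 m from the base axis. Payload 4.2 kg.
Tool frame: the origin (TCP) lies at the very end of the fingers, on their centre line; the grasp point (between the pads) lies 19 mm behind it; z points along the fingers, y is the line along which they close (so a half turn about z gives the same grasp; the last joint's range is limited). The gripper opens to 91 mm and grips with 3 to 60 N. Pads are 32 mm wide; open, the fingers measure 118 mm over their backs; the gripper's body (76 mm by 178 mm) begins 60 mm behind the grasp point.
Start: joints at [-75.344, 18.312, 89.639, -0, 72.044, -1.146], TCP at [0.157, -0.553, 0.214] pointing down, gripper open.
Joint ranges: [-177.97, 177.97], [-48.28, 115.42], [12.27, 149.76], [-77.06, 257.06], [2.81, 150.46], [-146.56, 146.56]. Speed limits (degrees/s): [147.25, 147.25, 180, 180, 180, 180].

## Interface

Orientations are given as [roll, pitch, yaw] about the fixed x, y, z axes, in that order (R = Rz(yaw) Ry(pitch) Rx(roll)).
In Python, from bench import ctrl gives the robot as it stands. The module is installed in compiled form; this text tells all that it offers.
- The arm moves only by the tool apply_moves, never from a script. Its argument "moves" is a list of rows, each an object with "travel": the shift along the world's x, y, z in cm, a list of three; "angular": the turn, a rotation vector about the world's x, y, z in degrees, a list of three. In form: [{"travel": [tx, ty, tz], "angular": [wx, wy, wz]}, ...]. A call has 1 to 10 rows; each row shifts and turns the commanded pose from where the row before left it; what a row does not reach is not made up. A row lasts 1/12 s, in which the tool goes at most 41.7 mm and 7.16 degrees, less where a joint would pass 70% of its speed; a pose out of reach is approached as far as the arm can. A call with a gripper value outside its range is refused whole. "claw" is the closure, from 0 (fully open) to 1 (shut), set as the call begins (left out, the last holds). The fingers move at their own pace and stop on an object; the grip force is fixed at half the most. Time passes only in rows, so rows that do not move let the fingers close. It gives the time, the measured TCP pose, the force, the opening and the grip force at its end, in the units of the state.
- ctrl.get_state(): the state, without advancing time (a new reading comes with each control period).
- ctrl.capture(name): name is "scene" or "top" or "wrist"; returns a dict with "color" (400x640x3 uint8, red, green, blue), "vertical_fov" (degrees; the focal length in pixels is half the picture's height over the tangent of half this angle, whatever the lens; pixels are square), "cx", "cy" (the principal point, pixels), "rvec" (rotation vector, rad) and "tvec" (3), from world to camera coordinates, as OpenCV has them; the wrist camera has in their place "hand_eye" (4x4, takes a point from camera to tool coordinates, whose origin is the TCP and whose axes are the flange's). Camera axes: x right, y down, z forward; pixel columns grow to the right and rows downward; lengths in m; the calibration is good to about 2 mm. A picture is of the moment at which its call begins: read the wrist's pose just before it. There is no depth.
- ctrl.sign_off(): hands the job in; it is judged then, once.
The state is a dict: "clock": time; "joint_positions": joint angles; "joint_velocities": joint speeds; "joint_torque": joint torques, N m; "position": TCP position; "tcp_rot": TCP orientation; "wrist_force": force on the tool from outside, world axes, zero at the start; "moment": the same for the moment, N m; "finger_gap": opening from 0.0 (shut) to 1.0 (fully open); "grasp_force": force on a finger pad.
Only numpy, scipy, OpenCV 4.12 (cv2) and the standard library are available. Lean on these libraries where they do the work, as an engineer would, in place of code of your own. Each camera call takes 0.05 s, during which the arm holds its last target. There are 200 camera calls.

## Task

Pack the saw jig and its polish into the wooden case. Flip the toggle clamp's handle over centre to release the foot block, and leave the clamp open; then pack the three aluminium jig blocks, fully down and level, in the wider lane of the case, where they only fit nose to tail if put in one after the other: the foot block first, the step block hooked over its foot, and the hook block last, hooked over the step block's foot. Stand every polish jar that is on the bench upright in the narrower bay beside them, and leave the rough stone, tape and glasses alone.

Things in the scene. Friction and masses are not known exactly. Their poses are not given: they have to be found in the camera images.
- case: Open dark wooden case with brass corners, fixed on the bench, 192 (x) x 152 (y) x 36 mm high outside; walls 7 mm, floor 8 mm thick. A 10 mm divider along x, as high as the walls, parts it into a lane 68 mm wide (+y side) and a bay 60 mm wide (-y side), both 178 mm long in x. Origin: centre of its underside; z up.
- lane (a point): Centre of the floor of the wider lane (for the blocks); x along the lane, z up; walls end 28 mm above it. The hooked chain may point either way. Columns 69 mm apart are right (66 is the least): then each lip comes down between the column and the end ridge of the block before, 5 to 7 mm clear, and hooks clear feet by 3 mm in height. Blocks go in from above only; they cannot slide past one another.
- bay (a point): Centre of the floor of the narrower bay (60 x 178 mm, for the jars, in a row of up to three, 58.5 mm apart); x along the bay, z up; the walls end 28 mm above it.
- fixture: Grey board, fixed, 160 x 110 x 12 mm (x -50 to 110), with a toggle clamp. Origin: under the clamp at bench height. The foot block stands on the board at x = 80, its foot to -x under the clamp pad, between stops 14 mm high on three sides (about 1.5 mm play); it lifts straight out once the clamp is open. The open bar stands up at x = 10 to 38, 100 mm above the bench, the open handle at x = -8, 150 mm.
- toggle (a joint): Handle of the clamp, hinged about the fixture's y axis: 0 = clamped (handle lies toward the fixture's -x, rising 8 degrees), 1.45 = fully open (handle upright). Over-centre: it falls shut below about 0.6 rad and open beyond that; 2 to 4 N at the handle's end moves it. The clamp bar rises with it.
- toggle_grip (a point): Point on the axis of the handle's black round grip (16 mm thick, from 36 to 106 mm from the hinge), 78 mm from the hinge, where it can be pinched.
- toggle_hinge (a point): The handle's hinge axis (along the fixture's y), 44 mm above the bench.
- foot_block: Aluminium, 0.22 kg. Column 36 (x) x 64 (y) x 30 high; on it a grip post 26 (x) x 22 (y), top at 72. Origin: centre of the column's underside. Foot to +x: x 18 to 48, full width, 10 thick, with an end ridge (x 39 to 48) 18 high. No hook. Clamped in the fixture at the start. (mm)
- step_block: Aluminium, 0.26 kg. Column 36 (x) x 64 (y) x 30 high; on it a grip post 26 (x) x 22 (y), top at 72. Origin: centre of the column's underside. Foot to +x: x 18 to 48, full width, 10 thick, with an end ridge (x 39 to 48) 18 high. Hook to -x: arm from z 21 to 30 out to x -46, full width, with a lip (x -46 to -37) hanging down to z 13. (mm)
- hook_block: Aluminium, 0.22 kg. Column 36 (x) x 64 (y) x 30 high; on it a grip post 26 (x) x 22 (y), top at 72. Origin: centre of the column's underside. Hook to -x: arm from z 21 to 30 out to x -46, full width, with a lip (x -46 to -37) hanging down to z 13. No foot. (mm)
- jar_0: Round screw-lid jar of polish with a black lid, 55 mm across and 68 mm high (the lid, 53 mm across, is the top 14 mm), 0.11 kg. Origin: centre of its underside, z up. May be absent.
- jar_1: Round screw-lid jar of polish with a white lid, 55 mm across and 68 mm high (the lid, 53 mm across, is the top 14 mm), 0.11 kg. Origin: centre of its underside, z up. May be absent.
- jar_2: Round screw-lid jar of polish with a blue lid, 55 mm across and 68 mm high (the lid, 53 mm across, is the top 14 mm), 0.11 kg. Origin: centre of its underside, z up. May be absent.
- stone: Rough tan pebble, 44 x 52 x 36 mm, lying on the bench; not to be moved. Origin: centre of its underside.
- tape: Roll of black tape, 62 x 59 x 19 mm, lying on the bench; not to be moved. Origin: centre of its underside.
- specs: Glasses with a thin red frame, 141 x 142 x 42 mm, lying on the bench; not to be moved. Origin: centre of its underside.
- ring_magnifier: White gooseneck magnifier lamp, fixed, behind the left half of the bench; keep clear of it. Origin: under its base. Its ring head spans x -80 to 80, y -145 to 30 mm, 235 to 290 mm above the bench; base and neck lie at x -80 to 40, y 30 to 140 mm.
There are look-alikes about, which are no part of the job. What is shaped like the jar_0 but purple is not meant.

How it is judged (in metres and radians):
On the way, in this order (a step that is already met when the one before it is completed fails the run):
1. the toggle clamp is flipped open (value of joint toggle above 1.2 rad), for 0.2 s.
2. the foot block sits fully down in the lane (x of foot_block in the frame of lane between -0.075 and 0.075 m and y of foot_block in the frame of lane between -0.008 and 0.008 m and z of foot_block in the frame of lane between -0.004 and 0.004 m and angle between foot_block's own z axis and vertical below 0.06 rad), for 0.2 s.
3. the step block sits fully down in the lane, over the foot block's foot (x of step_block in the frame of lane between -0.075 and 0.075 m and y of step_block in the frame of lane between -0.008 and 0.008 m and z of step_block in the frame of lane between -0.004 and 0.004 m and angle between step_block's own z axis and vertical below 0.06 rad), for 0.2 s.
4. the hook block sits fully down in the lane, over the step block's foot (x of hook_block in the frame of lane between -0.075 and 0.075 m and y of hook_block in the frame of lane between -0.008 and 0.008 m and z of hook_block in the frame of lane between -0.004 and 0.004 m and angle between hook_block's own z axis and vertical below 0.06 rad), for 0.2 s.
At the end, for the whole second after the job is handed in: Blocks in the lane and jars present in the bay: undersides within 4 mm of the floor, within 8 mm of the centre line, tilted under 0.06 rad (jars 0.08), at rest; clamp handle past 1.1 rad (all of step 2 and all of step 3 and all of step 4 and value of joint toggle above 1.1 rad and linear speed of each of foot_block, step_block, hook_block, jar_0, jar_1, jar_2 below 0.02 m/s and x of jar_0 in the frame of bay between -0.065 and 0.065 m and y of jar_0 in the frame of bay between -0.008 and 0.008 m and z of jar_0 in the frame of bay between -0.004 and 0.004 m and angle between each of jar_0, jar_1, jar_2's own z axis and vertical below 0.08 rad and x of jar_1 in the frame of bay between -0.065 and 0.065 m and y of jar_1 in the frame of bay between -0.008 and 0.008 m and z of jar_1 in the frame of bay between -0.004 and 0.004 m and x of jar_2 in the frame of bay between -0.065 and 0.065 m and y of jar_2 in the frame of bay between -0.008 and 0.008 m and z of jar_2 in the frame of bay between -0.004 and 0.004 m); the robot touches nothing.
It fails at once if the foot block is dragged out while the clamp is shut (value of joint toggle below 0.5 rad and distance of foot_block from where it was at the start of the episode above 0.03 m).
It fails at once if the rough stone is moved more than 4 cm (distance of stone from where it was at the start of the episode above 0.04 m).
It fails at once if the roll of tape is moved more than 4 cm (distance of tape from where it was at the start of the episode above 0.04 m).
It fails at once if the pair of glasses is moved more than 4 cm (distance of specs from where it was at the start of the episode above 0.04 m).
Of jar_0, jar_1, jar_2 only 1 to 3 are there at a start; the rules pass over those that are not, and their reading is None.
At some moment in a run one of step_block, hook_block may be knocked a few centimetres aside while the robot is not near it.
It also fails if it takes over 210 s, if anything falls off the work surface, if the arm or the gripper's body presses on something with over 40 N, if the wrist force passes 120 N, or if a joint passes its speed limit or range.

## Working session

There is one attempt and no reset: what is moved stays moved. The work goes in short steps, Python scripts to look and compute and a tool call to move; the robot and the scene stay as the last step left them, time stands still between calls to the robot, and variables do not carry over. Pictures are saved under pics/ and viewed, at most 14 in all, crops included, and the job is handed in when it is done.

Besides the shell and the picture viewer there is one more tool, called after "Request:" as name([rows], argument=value, ...), one row to a line, values as JSON. apply_moves: Moves the arm, as the interface text tells. Its arguments: {"type":"object","properties":{"moves":{"type":"array","items":{"type":"object","properties":{"travel":{"type":"array","items":{"type":"number"}},"angular":{"type":"array","items":{"type":"number"}}}}},"claw":{"type":"number"}},"required":["moves"]}

```bash
mkdir -p pics
cat > h.py <<'E'
import numpy as np,cv2
from bench import ctrl
from scipy.spatial.transform import Rotation as R
def K(c):
    f=200/np.tan(np.radians(c['vertical_fov'])/2); return np.array([[f,0,c['cx']],[0,f,c['cy']],[0,0,1]])
def pose(c,st=None):
    if 'rvec' in c:
        Rm=cv2.Rodrigues(np.array(c['rvec'],float))[0]; t=np.array(c['tvec'],float).ravel(); return Rm.T,-Rm.T@t
    T=np.eye(4);T[:3,:3]=R.from_euler('xyz',st['tcp_rot'],degrees=True).as_matrix();T[:3,3]=st['position']
    T=T@np.array(c['hand_eye']); return T[:3,:3],T[:3,3]
def snap(n,fn=None):
    st=ctrl.get_state(); c=ctrl.capture(n); c['st']=st; c['P']=pose(c,st)
    if fn: cv2.imwrite('pics/'+fn,c['color'][:,:,::-1])
    return c
def ray(c,uv,z):
    A,o=c['P']; d=A@np.linalg.inv(K(c))@np.array([uv[0],uv[1],1.]); return o+d*(z-o[2])/d[2]
def proj(c,p):
    A,o=c['P']; q=K(c)@(A.T@(np.array(p)-o)); return q[:2]/q[2]
E
python3 - <<'E'
from h import *
import pickle
print(ctrl.get_state())
for n in ('scene','top','wrist'):
    c=snap(n,n+'0.png'); print(n,c['P'][1],c['P'][0][:,2],c['vertical_fov'],c['cx'],c['cy']); pickle.dump(c,open(n+'.pkl','wb'))
E
```

```text
{'clock': 0.0, 'joint_positions': array([-7.53431334e+01,  1.83521053e+01,  8.97053831e+01,  8.43692027e-04,
        7.20427973e+01, -1.14519109e+00]), 'joint_velocities': array([-0.04349054, -0.02260133,  0.0030081 ,  0.02220375,  0.07022551,
       -0.0279908 ]), 'joint_torque': array([-2.27105964e-03, -4.12461734e+01, -2.31975228e+01,  7.23268348e-02,
        4.58121684e-02, -1.53361298e-04]), 'position': array([ 0.15646904, -0.55279125,  0.21312255]), 'tcp_rot': array([-1.79899750e+02, -2.80628845e-03,  1.58017944e+01]), 'wrist_force': array([-0.74016037, -0.52429305, -0.87838934]), 'moment': array([0.04772543, 0.00490955, 0.00480501]), 'grasp_force': 0.0, 'finger_gap': 0.9983990701921553}
scene [-0.25532929 -0.96624182  1.22451346] [ 0.49415     0.52928463 -0.68969091] 43.976823825360604 319.9381152787732 202.33821150030002
top [ 0.28992085 -0.08406956  1.29908727] [ 0.21015493 -0.01453105 -0.9775601 ] 55.442556722592066 320.5263319790268 200.86534315180128
wrist [ 0.22644522 -0.5337492   0.38411212] [-0.24417327 -0.06712291 -0.96740577] 62.313519788330325 318.68804737606376 199.8684258040185
```

View pics/top0.png

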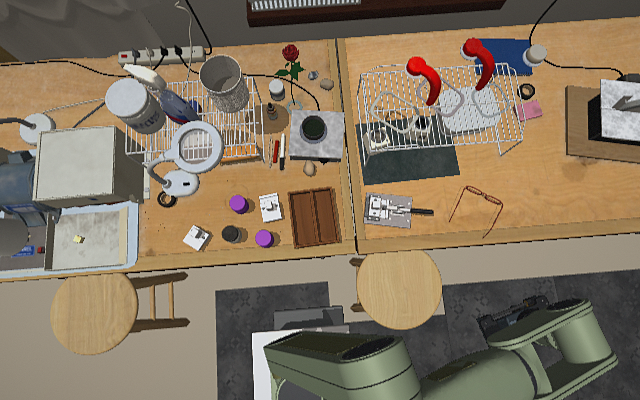

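View pics/scene0.png

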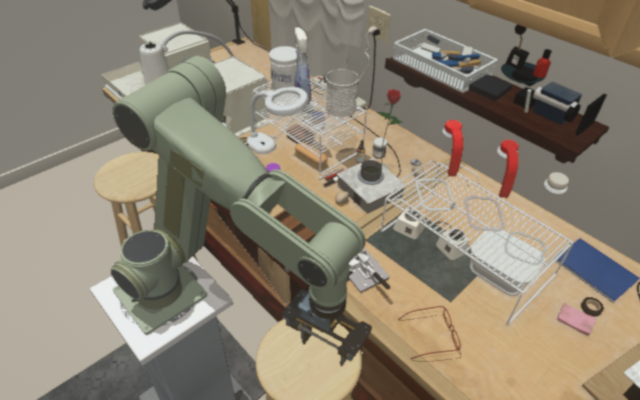

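The top view shows the case at (315,218), the fixture at (390,210) with its handle to the right, blocks at (197,237) and (270,207), a black jar at (231,234), and purple decoys at (239,204) and (264,239). I'll zoom in on the working area next.

Run:
```python
from h import *
import pickle
c=pickle.load(open('top.pkl','rb'))
im=c['color'][:,:,::-1]
a=cv2.resize(im[180:260,150:350],None,fx=4,fy=4,interpolation=cv2.INTER_CUBIC)
b=cv2.resize(im[185:255,350:510],None,fx=4,fy=4,interpolation=cv2.INTER_CUBIC)
o=np.zeros((600,800,3),np.uint8);o[:320]=a;o[320:600,:640]=b
cv2.imwrite('pics/z.png',o)
for uv in [(315,218),(392,210),(197,237),(270,207),(231,234),(275,90),(536,55),(377,137),(432,211),(167,200),(310,168)]: print(uv,ray(c,uv,0.03).round(3))
```

```text
(315, 218) [ 0.505 -0.08   0.03 ]
(392, 210) [ 0.512 -0.342  0.03 ]
(197, 237) [0.473 0.319 0.03 ]
(270, 207) [0.555 0.07  0.03 ]
(231, 234) [0.474 0.205 0.03 ]
(275, 90) [0.988 0.029 0.03 ]
(536, 55) [ 1.051 -0.944  0.03 ]
(377, 137) [ 0.777 -0.32   0.03 ]
(432, 211) [ 0.497 -0.477  0.03 ]
(167, 200) [0.608 0.42  0.03 ]
(310, 168) [ 0.682 -0.076  0.03 ]
```

View pics/z.png

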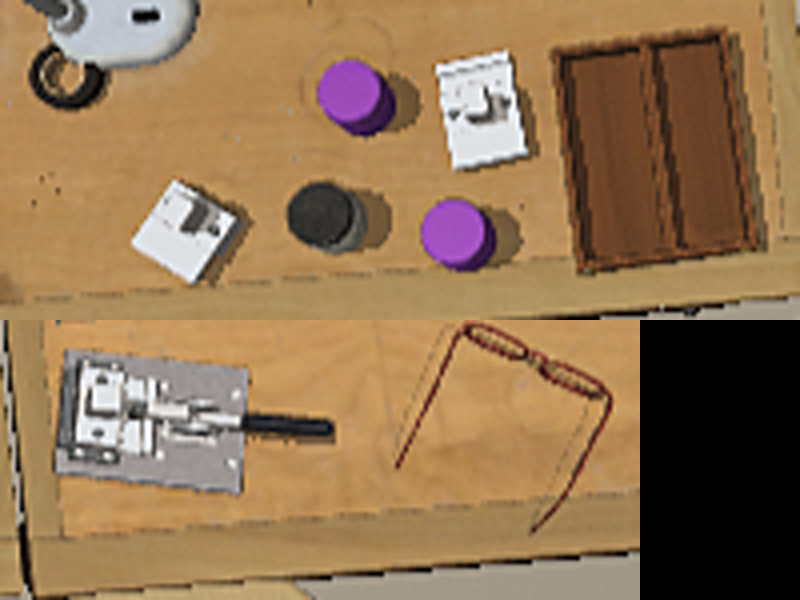

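The zoom shows one polish jar (black) and two purple decoys. The step block is at (483,110) with its ridge up (+x), and the hook block at (185,232). The wide lane is on the left (+y), and the clamp handle points to -y.

Run:
```python
from h import *
import pickle
c=pickle.load(open('top.pkl','rb'))
def Z(p,o): return (p[0]/4+o[0],p[1]/4+o[1])
A=(150,180);B=(350,185-80)
def show(n,pts,o,z):
    q=np.array([ray(c,Z(p,o),z) for p in pts])[:,:2]; print(n,q.round(4).tolist(),q.mean(0).round(4)); return q
def ang(d): return np.degrees(np.arctan2(d[1],d[0])).round(2)
q=show('case',[(553,47),(728,30),(762,248),(580,270)],A,.036); print(ang(q[0]-q[3]),ang(q[1]-q[2]),ang(q[0]-q[1])-90)
q=show('board',[(68,350),(248,368),(242,493),(55,473)],B,.012); print(ang(q[0]-q[1]),ang(q[3]-q[2]),ang(q[0]-q[3]))
q=show('handle',[(245,421),(334,428)],B,.055); print(ang(q[0]-q[1]))
q=show('step',[(436,65),(508,52),(530,155),(455,170)],A,.03);print(ang(q[0]-q[3]),ang(q[1]-q[2]))
q=show('hook',[(175,180),(243,220),(193,285),(132,242)],A,.03);print(ang(q[1]-q[2]),ang(q[0]-q[3]),ang(q[0]-q[1]))
show('jar',[(320,214)],A,.068)
```

```text
case [[0.602, 0.0044], [0.6049, -0.1457], [0.417, -0.1578], [0.4109, -0.0061]] [ 0.5087 -0.0763]
3.15 3.68 1.1099999999999994
board [[0.5833, -0.2665], [0.5549, -0.4202], [0.447, -0.4009], [0.4768, -0.2441]] [ 0.5155 -0.333 ]
79.51 79.22 -11.89
handle [[0.5014, -0.4006], [0.4896, -0.4735]] [ 0.4955 -0.4371]
80.81
step [[0.5957, 0.1056], [0.6022, 0.0436], [0.5115, 0.03], [0.5037, 0.0938]] [0.5533 0.0682]
7.32 8.49
hook [[0.5141, 0.3293], [0.4757, 0.2728], [0.4248, 0.3152], [0.4646, 0.3656]] [0.4698 0.3207]
-39.81 -36.27 55.75
jar [[0.47, 0.1996]] [0.47   0.1996]
```

Request:
apply_moves([
  {"travel": [3, 1, 2]},
  {"travel": [3.5, 1.5, 2], "angular": [0, 0, 7]},
  {"travel": [3.5, 1.5, 1], "angular": [0, 0, 7]},
  {"travel": [3.5, 1.5, 1], "angular": [0, 0, 7]},
  {"travel": [3.5, 1.5, 0], "angular": [0, 0, 7]},
  {"travel": [3.5, 1.5, 0], "angular": [0, 0, 7]},
  {"travel": [3, 1, 0], "angular": [0, 0, 7]},
  {"travel": [0, 0, 0], "angular": [0, 0, 7]},
  {"travel": [0, 0, 0], "angular": [0, 0, 7]},
  {"travel": [0, 0, 0], "angular": [0, 0, 7]},
])

```text
invalid input at $.moves[0]: expected keys travel, angular
```

Request:
apply_moves([
  {"travel": [3.4, 1, 1], "angular": [0, 0, 6.36]},
  {"travel": [3.4, 1, 0], "angular": [0, 0, 6.36]},
  {"travel": [3.4, 1, 0], "angular": [0, 0, 6.36]},
  {"travel": [3.4, 1, 0], "angular": [0, 0, 6.36]},
  {"travel": [3.4, 1, 0], "angular": [0, 0, 6.36]},
  {"travel": [3.4, 1.3, 0], "angular": [0, 0, 6.36]},
  {"travel": [3.4, 1.3, 0], "angular": [0, 0, 6.36]},
  {"travel": [3.4, 1.3, 0], "angular": [0, 0, 6.36]},
  {"travel": [3.4, 1.3, 0], "angular": [0, 0, 6.36]},
  {"travel": [3.2, 0.5, 0], "angular": [0, 0, 6.36]},
])

```text
clock: 0.98
position: [0.4963, -0.4442, 0.2238]
tcp_rot: [-180.0, -0.1, 79.8]
wrist_force: [0.7, -0.5, -0.6]
finger_gap: 1.001
grasp_force: 0.0
```

Request:
apply_moves([
  {"travel": [0, 0, 0], "angular": [0, 0, 0]},
  {"travel": [0, 0, 0], "angular": [0, 0, 0]},
])

```text
clock: 1.15
position: [0.4957, -0.4454, 0.2229]
tcp_rot: [-179.9, -0.0, 79.5]
wrist_force: [-0.1, 0.4, -0.4]
finger_gap: 1.001
grasp_force: 0.0
```

Run:
```python
from h import *
import pickle
c=snap('wrist','w1.png'); pickle.dump(c,open('w1.pkl','wb')); s=c['st']; print(s['position'],s['tcp_rot'],c['P'])
```

```text
[ 0.49572757 -0.44542451  0.22290028] [-1.79918040e+02 -3.07410899e-02  7.95048644e+01] (array([[ 0.98321773, -0.17623697, -0.04715312],
       [-0.18243258, -0.95137059, -0.24821836],
       [-0.00111484,  0.25265495, -0.9675558 ]]), array([ 0.51022778, -0.37548041,  0.39383672]))
```

View pics/w1.png

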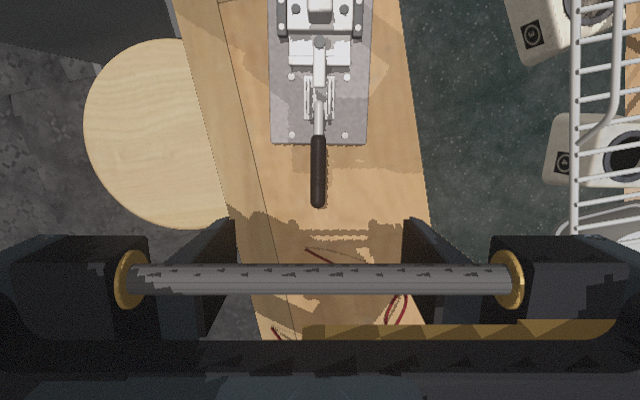

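The wrist view shows the clamp handle from (319,135) to (318,208), centred between the fingers. The board's lower edge runs from (271,143) to (366,146), and the post is at (320,10).

Run:
```python
from h import *
import pickle
c=pickle.load(open('w1.pkl','rb'))
p=ray(c,(319,137),.050);q=ray(c,(318,206),.059);b1=ray(c,(271,143),.012);b2=ray(c,(366,146),.012);post=ray(c,(320,10),.084)
print(p,q,b1,b2,post,(b1+b2)/2)
d=p-q;print(np.degrees(np.arctan2(d[1],d[0])),np.linalg.norm(d[:2]))
d=post-(b1+b2)/2;print(np.degrees(np.arctan2(d[1],d[0])),np.linalg.norm(d[:2]))
d=b2-b1;print(np.degrees(np.arctan2(d[1],d[0])))
```

```text
[ 0.50591705 -0.39836195  0.05      ] [ 0.49198323 -0.46779825  0.059     ] [ 0.45031895 -0.39752887  0.012     ] [ 0.55646611 -0.42066664  0.012     ] [ 0.52635209 -0.29273942  0.084     ] [ 0.50339253 -0.40909776  0.012     ]
78.65313325756374 0.07082055112942065
78.83791907652994 0.11860186994570042
-12.29688076740296
```

Request:
apply_moves([
  {"travel": [0.1, 0.2, -4], "angular": [0, 0, -0.8]},
  {"travel": [0, 0, -4], "angular": [0, 0, 0]},
  {"travel": [0, 0, -4], "angular": [0, 0, 0]},
  {"travel": [0, 0, -4], "angular": [0, 0, 0]},
  {"travel": [0, 0, -2.7], "angular": [0, 0, 0]},
  {"travel": [0, 0, 0], "angular": [0, 0, 0]},
])

```text
clock: 1.7
position: [0.4903, -0.4418, 0.0306]
tcp_rot: [-179.3, -0.4, 78.4]
wrist_force: [-0.3, 1.5, -0.4]
finger_gap: 0.999
grasp_force: 0.0
```

Request:
apply_moves([
  {"travel": [0, 0, 0], "angular": [0, 0, 0]},
  {"travel": [0, 0, 0], "angular": [0, 0, 0]},
  {"travel": [0, 0, 0], "angular": [0, 0, 0]},
  {"travel": [0, 0, 0], "angular": [0, 0, 0]},
  {"travel": [0, 0, 0], "angular": [0, 0, 0]},
  {"travel": [0, 0, 0], "angular": [0, 0, 0]},
], claw=1)

```text
clock: 2.2
position: [0.496, -0.4447, 0.0383]
tcp_rot: [179.9, 0.1, 78.6]
wrist_force: [-0.4, 1.0, 0.1]
finger_gap: 0.595
grasp_force: 0.0
```

Request:
apply_moves([
  {"travel": [0, 0, 0], "angular": [0, 0, 0]},
  {"travel": [0, 0, 0], "angular": [0, 0, 0]},
  {"travel": [0, 0, 0], "angular": [0, 0, 0]},
  {"travel": [0, 0, 0], "angular": [0, 0, 0]},
  {"travel": [0, 0, 0], "angular": [0, 0, 0]},
  {"travel": [0, 0, 0], "angular": [0, 0, 0]},
  {"travel": [0, 0, 0], "angular": [0, 0, 0]},
  {"travel": [0, 0, 0], "angular": [0, 0, 0]},
])

```text
clock: 2.87
position: [0.4945, -0.444, 0.0368]
tcp_rot: [-179.9, -0.0, 78.6]
wrist_force: [-4.2, 1.2, 2.4]
finger_gap: 0.164
grasp_force: 30.0
```

Run:
```python
import numpy as np
r=np.array([77.2,0]);p0=None
f=np.array([.197,.980]);r=7.8
for a in range(8,98,8):
    t=np.radians(a);p=np.array([*(-r*np.cos(t)*f),r*np.sin(t)])
    if p0 is not None: print(a,(p-p0).round(2))
    p0=p
```

```text
16 [0.04 0.22 1.06]
24 [0.07 0.36 1.02]
32 [0.1  0.5  0.96]
40 [0.13 0.63 0.88]
48 [0.15 0.74 0.78]
56 [0.17 0.84 0.67]
64 [0.19 0.92 0.54]
72 [0.2  0.99 0.41]
80 [0.21 1.03 0.26]
88 [0.21 1.06 0.11]
96 [ 0.21  1.07 -0.04]
```

Request:
apply_moves([
  {"travel": [0.04, 0.22, 1.06], "angular": [0, 0, 0]},
  {"travel": [0.07, 0.36, 1.02], "angular": [0, 0, 0]},
  {"travel": [0.1, 0.5, 0.96], "angular": [0, 0, 0]},
  {"travel": [0.13, 0.63, 0.88], "angular": [0, 0, 0]},
  {"travel": [0.15, 0.74, 0.78], "angular": [0, 0, 0]},
  {"travel": [0.17, 0.84, 0.67], "angular": [0, 0, 0]},
  {"travel": [0.19, 0.92, 0.54], "angular": [0, 0, 0]},
  {"travel": [0.2, 0.99, 0.41], "angular": [0, 0, 0]},
  {"travel": [0.21, 1.03, 0.26], "angular": [0, 0, 0]},
  {"travel": [0.15, 0.7, 0.1], "angular": [0, 0, 0]},
])

```text
clock: 3.7
position: [0.5084, -0.3751, 0.1069]
tcp_rot: [-179.9, 0.2, 78.7]
wrist_force: [-10.0, -3.5, 4.6]
finger_gap: 0.168
grasp_force: 30.0
```

Request:
apply_moves([
  {"travel": [0, 0, 0], "angular": [0, 0, 0]},
  {"travel": [0, 0, 0], "angular": [0, 0, 0]},
  {"travel": [0, 0, 0], "angular": [0, 0, 0]},
  {"travel": [0, 0, 0], "angular": [0, 0, 0]},
])

```text
clock: 4.03
position: [0.5085, -0.3745, 0.1069]
tcp_rot: [-179.9, 0.1, 78.6]
wrist_force: [-8.7, 0.2, 6.1]
finger_gap: 0.167
grasp_force: 30.0
```

Request:
apply_moves([
  {"travel": [0, 0, 0], "angular": [0, 0, 0]},
  {"travel": [0, 0, 0], "angular": [0, 0, 0]},
  {"travel": [0, 0, 0], "angular": [0, 0, 0]},
  {"travel": [0, 0, 0], "angular": [0, 0, 0]},
  {"travel": [0, 0, 0], "angular": [0, 0, 0]},
  {"travel": [0, 0, 2.5], "angular": [0, 0, 0]},
  {"travel": [0, 0, 4], "angular": [0, 0, 0]},
  {"travel": [0, 0, 4], "angular": [0, 0, 0]},
], claw=0)

```text
clock: 4.7
position: [0.5093, -0.3743, 0.2087]
tcp_rot: [-179.8, -0.1, 78.6]
wrist_force: [1.1, -0.4, 0.5]
finger_gap: 0.722
grasp_force: 0.0
```

Request:
apply_moves([
  {"travel": [0.3, 1.5, 1.5], "angular": [0, 0, 0]},
  {"travel": [0.4, 2, 1], "angular": [0, 0, 0]},
  {"travel": [0.4, 2, 0], "angular": [0, 0, 0]},
  {"travel": [0.2, 1, 0], "angular": [0, 0, 0]},
  {"travel": [0, 0, 0], "angular": [0, 0, 0]},
  {"travel": [0, 0, 0], "angular": [0, 0, 0]},
])

```text
clock: 5.2
position: [0.5227, -0.3099, 0.2333]
tcp_rot: [-180.0, 0.0, 78.7]
wrist_force: [0.9, -0.5, 0.2]
finger_gap: 1.0
grasp_force: 0.0
```

Run:
```python
from h import *
import pickle
c=snap('wrist','w2.png'); pickle.dump(c,open('w2.pkl','wb')); s=c['st']; print(s['position'],s['tcp_rot'])
cv2.imwrite('pics/w2.png',c['color'][:300,:,::-1])
```

```text
[ 0.5226815  -0.30991402  0.2333087 ] [-1.79963972e+02  2.36764865e-02  7.86653541e+01]
```

View pics/w2.png

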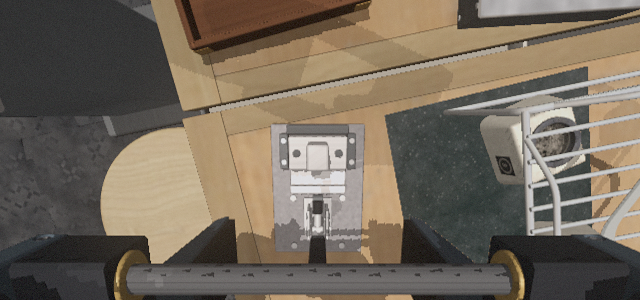

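The clamp stands open with its handle upright at (318,235), and the foot block's post is near (317,154). I'll zoom in on the post.

Run:
```python
from h import *
import pickle
c=pickle.load(open('w2.pkl','rb'))
im=c['color'][115:215,260:380,::-1]
cv2.imwrite('pics/z2.png',cv2.resize(im,None,fx=6,fy=6,interpolation=cv2.INTER_CUBIC))
f=np.array([.197,.980]);g=np.array([-.980,.197]);o=np.array([.5133,-.360])
for x,y,z in [(67,-11,84),(93,-11,84),(93,11,84),(67,11,84),(62,32,42),(98,-32,42),(98,32,42)]:
    p=o+f*x/1e3+g*y/1e3; print((x,y,z),((proj(c,[*p,z/1e3])-[260,115])*6).round(0))
```

```text
(67, -11, 84) [416. 341.]
(93, -11, 84) [417. 180.]
(93, 11, 84) [280. 180.]
(67, 11, 84) [281. 341.]
(62, 32, 42) [175. 329.]
(98, -32, 42) [527. 130.]
(98, 32, 42) [171. 130.]
```

View pics/z2.png

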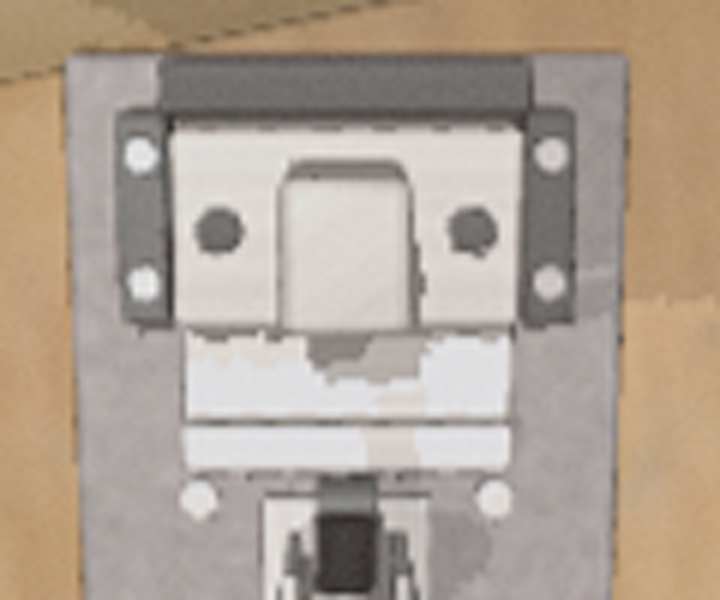

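The predicted corners match the picture to about 1 mm, so the foot block is at (0.529, -0.282). I'll descend and grip the post.

Request:
apply_moves([
  {"travel": [0.3, 1.4, 0], "angular": [0, 0, 0]},
  {"travel": [0.3, 1.4, 0], "angular": [0, 0, 0]},
  {"travel": [0, 0, -4], "angular": [0, 0, 0]},
  {"travel": [0, 0, -4], "angular": [0, 0, 0]},
  {"travel": [0, 0, -4], "angular": [0, 0, 0]},
  {"travel": [0, 0, -3.5], "angular": [0, 0, 0]},
  {"travel": [0, 0, -2], "angular": [0, 0, 0]},
  {"travel": [0, 0, -1], "angular": [0, 0, 0]},
  {"travel": [0, 0, 0], "angular": [0, 0, 0]},
  {"travel": [0, 0, 0], "angular": [0, 0, 0]},
])

```text
clock: 6.08
position: [0.5294, -0.2819, 0.0493]
tcp_rot: [179.9, 0.0, 78.6]
wrist_force: [0.3, 0.1, 0.7]
finger_gap: 0.999
grasp_force: 0.0
```

Request:
apply_moves([
  {"travel": [0, 0, 0], "angular": [0, 0, 0]},
  {"travel": [0, 0, 0], "angular": [0, 0, 0]},
  {"travel": [0, 0, 0], "angular": [0, 0, 0]},
  {"travel": [0, 0, 0], "angular": [0, 0, 0]},
  {"travel": [0, 0, 0], "angular": [0, 0, 0]},
  {"travel": [0, 0, 0], "angular": [0, 0, 0]},
  {"travel": [0, 0, 0], "angular": [0, 0, 0]},
  {"travel": [0, 0, 0], "angular": [0, 0, 0]},
  {"travel": [0, 0, 0], "angular": [0, 0, 0]},
  {"travel": [0, 0, 0], "angular": [0, 0, 0]},
], claw=1)

```text
clock: 6.92
position: [0.5287, -0.282, 0.0487]
tcp_rot: [180.0, -0.0, 78.6]
wrist_force: [0.7, 0.1, -0.1]
finger_gap: 0.297
grasp_force: 0.0
```

Request:
apply_moves([
  {"travel": [0, 0, 0], "angular": [0, 0, 0]},
  {"travel": [0, 0, 0], "angular": [0, 0, 0]},
  {"travel": [0, 0, 0], "angular": [0, 0, 0]},
])

```text
clock: 7.17
position: [0.5281, -0.2818, 0.0486]
tcp_rot: [-179.9, -0.0, 78.6]
wrist_force: [-2.3, -0.0, 1.3]
finger_gap: 0.242
grasp_force: 30.0
```

Request:
apply_moves([
  {"travel": [0, 0, 1], "angular": [0, 0, 0]},
  {"travel": [0, 0, 2], "angular": [0, 0, 0]},
  {"travel": [0, 0, 3], "angular": [0, 0, 0]},
  {"travel": [0, 0, 4], "angular": [0, 0, 0]},
  {"travel": [0, 0, 4], "angular": [0, 0, 0]},
  {"travel": [-0.5, 2, 3], "angular": [0, 0, 0]},
  {"travel": [-0.8, 3, 3], "angular": [0, 0, 0]},
  {"travel": [-0.8, 3, 0], "angular": [0, 0, 0]},
  {"travel": [-0.7, 3, 0], "angular": [0, 0, 0]},
  {"travel": [0, 1.2, 0], "angular": [0, 0, 0]},
])

```text
clock: 8.0
position: [0.4995, -0.1578, 0.2491]
tcp_rot: [180.0, -0.1, 78.7]
wrist_force: [-0.2, -0.6, -1.1]
finger_gap: 0.239
grasp_force: 30.0
```

Request:
apply_moves([
  {"travel": [0, 0, 0], "angular": [0, 0, 0]},
  {"travel": [0, 0, 0], "angular": [0, 0, 0]},
  {"travel": [0, 0, 0], "angular": [0, 0, 0]},
])

```text
clock: 8.25
position: [0.5014, -0.1618, 0.2477]
tcp_rot: [180.0, 0.0, 78.6]
wrist_force: [-0.2, 0.0, -1.8]
finger_gap: 0.242
grasp_force: 30.0
```

Run:
```python
from h import *
import pickle
c=snap('wrist'); pickle.dump(c,open('w3.pkl','wb')); s=c['st']; print(s['position'],s['tcp_rot'],s['finger_gap'],s['wrist_force'])
im=c['color'][:260,180:460,::-1]
cv2.imwrite('pics/w3.png',cv2.resize(im,None,fx=2.3,fy=2.3,interpolation=cv2.INTER_CUBIC))
```

```text
[ 0.50136181 -0.16182708  0.24772417] [1.79969005e+02 4.23959916e-02 7.85936975e+01] 0.24209514745503669 [-0.20502285  0.0176558  -1.84054344]
```

View pics/w3.png

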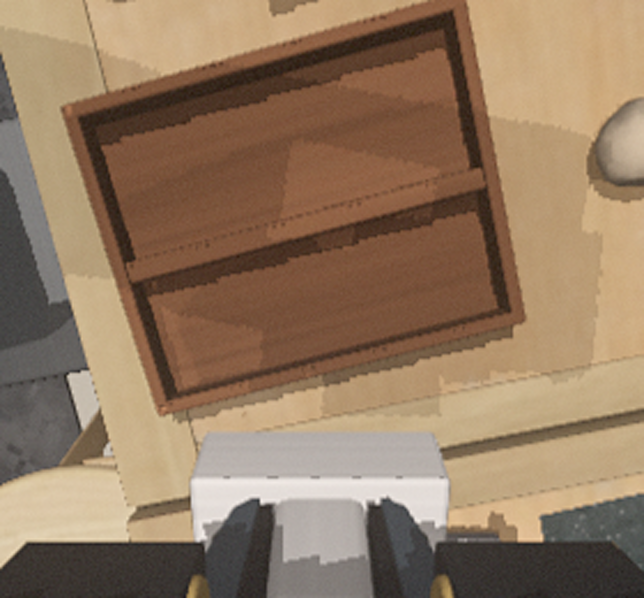

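The case is seen whole: rim corners at (66,107), (466,1), (523,320) and (165,412), with the divider from (132,270) to (483,180). The block is held straight below.

Run:
```python
from h import *
import pickle
c=pickle.load(open('w3.pkl','rb'))
U=lambda p:ray(c,(p[0]/2.3+180,p[1]/2.3),.036)[:2]
P={'a':(66,107),'b':(466,1),'c':(523,320),'d':(165,412),'e1':(129,262),'e2':(134,281),'f1':(481,170),'f2':(486,189)}
Q={k:U(v) for k,v in P.items()}
for k in Q: print(k,Q[k].round(4))
an=lambda d:np.degrees(np.arctan2(d[1],d[0])).round(2)
n=np.linalg.norm
print(an(Q['b']-Q['a']),an(Q['c']-Q['d']),an(Q['a']-Q['d'])-90,an(Q['b']-Q['c'])-90,an(Q['f1']-Q['e1']),an(Q['f2']-Q['e2']))
print(n(Q['b']-Q['a']),n(Q['c']-Q['d']),n(Q['a']-Q['d']),n(Q['b']-Q['c']))
print(sum(Q[k] for k in 'abcd')/4, (Q['e1']+Q['e2']+Q['f1']+Q['f2'])/4)
```

```text
a [ 0.4157 -0.0015]
b [0.604  0.0053]
c [ 0.6105 -0.1402]
d [ 0.4249 -0.15  ]
e1 [ 0.4262 -0.0745]
e2 [ 0.4263 -0.0837]
f1 [ 0.6002 -0.0667]
f2 [ 0.6013 -0.0756]
2.05 3.03 3.5600000000000023 2.5799999999999983 2.56 2.65
0.1883956630498632 0.18582834889559496 0.14880848956817627 0.1455662040605407
[ 0.5137721  -0.07158614] [ 0.51350441 -0.07513725]
```

Request:
apply_moves([
  {"travel": [-0.6, 1.2, 0], "angular": [0, 0, 7.1]},
  {"travel": [-0.6, 1.2, 0], "angular": [0, 0, 7.1]},
  {"travel": [-0.6, 1.2, 0], "angular": [0, 0, 7.1]},
  {"travel": [-0.6, 1.2, 0], "angular": [0, 0, 7.1]},
  {"travel": [-0.6, 1.2, 0], "angular": [0, 0, 7.1]},
  {"travel": [-0.6, 1.2, 0], "angular": [0, 0, 7.1]},
  {"travel": [-0.6, 1.2, 0], "angular": [0, 0, 7.1]},
  {"travel": [-0.6, 1.2, 0], "angular": [0, 0, 7.1]},
  {"travel": [-0.6, 1.2, 0], "angular": [0, 0, 7.1]},
  {"travel": [-0.6, 1.3, 0], "angular": [0, 0, 7.1]},
])

```text
clock: 9.13
position: [0.4412, -0.0406, 0.2475]
tcp_rot: [-180.0, -0.0, 149.9]
wrist_force: [-0.4, 0.1, -2.8]
finger_gap: 0.241
grasp_force: 30.0
```

Request:
apply_moves([
  {"travel": [0, 0, -2.5], "angular": [0, 0, 7.1]},
  {"travel": [0, 0, -3], "angular": [0, 0, 7.1]},
  {"travel": [0, 0, -3.5], "angular": [0, 0, 7.1]},
  {"travel": [0, 0, -3], "angular": [0, 0, 7.1]},
  {"travel": [0, 0, -2], "angular": [0, 0, 4.7]},
  {"travel": [0, 0, -0.8], "angular": [0, 0, 0]},
  {"travel": [0, 0, 0], "angular": [0, 0, 0]},
  {"travel": [0, 0, 0], "angular": [0, 0, 0]},
  {"travel": [0, 0, 0], "angular": [0, 0, 0]},
])

```text
clock: 9.88
position: [0.4425, -0.0405, 0.1011]
tcp_rot: [-180.0, 0.2, -177.4]
wrist_force: [0.1, 0.3, -1.8]
finger_gap: 0.24
grasp_force: 30.0
```

Run:
```python
from h import *
import pickle
c=snap('wrist'); pickle.dump(c,open('w4.pkl','wb')); s=c['st']; print(s['position'],s['tcp_rot'],s['finger_gap'],s['wrist_force'])
im=c['color'][60:280,160:480,::-1]
cv2.imwrite('pics/w4.png',cv2.resize(im,None,fx=2.5,fy=2.5,interpolation=cv2.INTER_CUBIC))
```

```text
[ 0.4425305  -0.04049236  0.10106136] [-1.79972957e+02  1.79041491e-01 -1.77396394e+02] 0.24025643759083504 [ 0.14837008  0.33573782 -1.77478932]
```

View pics/w4.png

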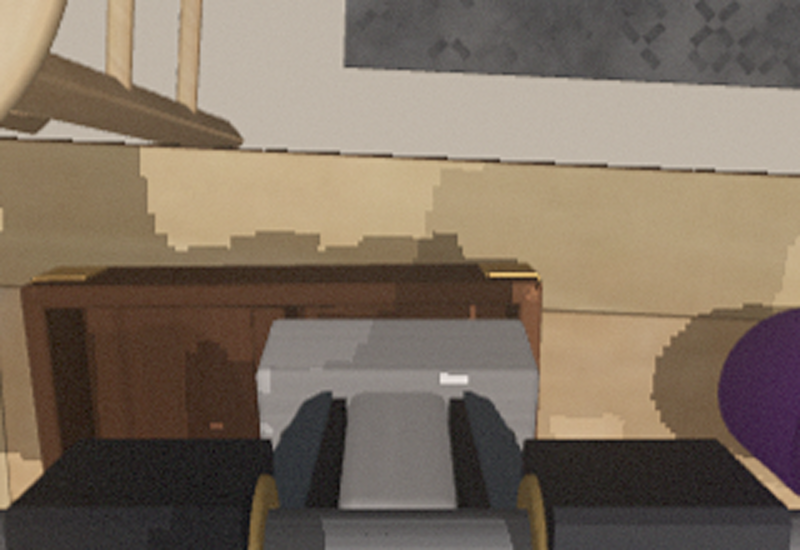

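The block hangs over the lane. Its rear lower edge runs from (272,320) to (522,320). The near rim's outer edge runs from (22,287) to (541,282), with the inner rim edge at row 306.

Run:
```python
from h import *
import pickle
c=pickle.load(open('w4.pkl','rb'))
U=lambda p,z:ray(c,(p[0]/2.5+160,p[1]/2.5+60),z)[:2]
r,l=U((541,282),.036),U((22,287),.036)
d=r-l;w=np.linalg.norm(d);print('rim',r,l,w,np.degrees(np.arctan2(d[1],d[0]))-90)
zb=c['st']['position'][2]-.0366
b1,b2=U((522,320),zb),U((272,320),zb);e=b1-b2;print('blk',b1,b2,np.linalg.norm(e),np.degrees(np.arctan2(e[1],e[0]))-90)
t1,t2=U((537,375),zb+.03),U((260,375),zb+.03);e=t1-t2;print('top',t1,t2,np.linalg.norm(e),np.degrees(np.arctan2(e[1],e[0]))-90)
psi=np.radians(2.7);ex=np.array([np.cos(psi),np.sin(psi)]);ey=np.array([-ex[1],ex[0]])
mid=(r+l)/2; cen=mid+.096*ex; lane=cen+.035*ey
print('case',cen,'lane',lane)
for n,m in(('bot',(b1+b2)/2),('top',(t1+t2)/2)):
    o=m+.018*ex; print(n,'block origin',o,'in lane',np.dot(o-lane,ex),np.dot(o-lane,ey))
p=c['st']['position'][:2]; print('tcp in lane',np.dot(p-lane,ex),np.dot(p-lane,ey))
```

```text
rim [ 4.12607996e-01 -2.11303290e-04] [ 0.42084127 -0.14998854] 0.15000335941830262 3.146388141921747
blk [ 0.41778434 -0.00945314] [ 0.42068342 -0.07361302] 0.06422534110487761 2.5871594311964685
top [ 0.4235817  -0.01000438] [ 0.426378   -0.07188919] 0.061947956169216875 2.5871852833579823
case [ 0.51261806 -0.0705777 ] lane [ 0.51096933 -0.03561656]
bot block origin [ 0.4372139  -0.04068517] in lane -0.0739123214638819 -0.0015886243380442504
top block origin [ 0.44295987 -0.04009887] in lane -0.06814511066146875 -0.001273653995495587
tcp in lane -0.06859254439224179 -0.0016464833744254692
```

Run:
```python
from h import *
import pickle
c=pickle.load(open('w4.pkl','rb'))
W=lambda p:((proj(c,p)-[160,60])*2.5).round(0)
t=c['st']['position'];psi=np.radians(2.6);ex=np.array([np.cos(psi),np.sin(psi)]);ey=np.array([-ex[1],ex[0]])
for off in (0,-.004):
  o=t[:2]+ex*off; zb=t[2]-.0366
  print(off,[W([*(o+ex*x+ey*y),zb+z]) for x,y,z in((-.018,.032,0),(-.018,.032,.03),(-.013,.011,.03),(-.013,.011,.072))])
im=cv2.cvtColor(c['color'],cv2.COLOR_RGB2GRAY)
for col in (320,350,274): print(col,[int(v) for v in im[180:225,col]])
print([int(v) for v in im[165:200,300]])
```

```text
0 [array([521., 340.]), array([540., 373.]), array([446., 394.]), array([460., 468.])]
-0.004 [array([521., 325.]), array([541., 356.]), array([446., 377.]), array([460., 447.])]
320 [59, 47, 58, 51, 54, 56, 54, 76, 108, 117, 117, 117, 118, 121, 114, 113, 119, 115, 119, 117, 117, 113, 120, 120, 119, 118, 117, 122, 135, 143, 143, 141, 140, 140, 139, 136, 135, 120, 115, 115, 116, 117, 115, 117, 114]
350 [58, 56, 63, 68, 71, 63, 64, 83, 107, 118, 117, 116, 116, 118, 112, 117, 116, 116, 120, 117, 118, 117, 116, 116, 117, 120, 116, 122, 136, 142, 141, 140, 139, 140, 137, 138, 142, 106, 62, 52, 58, 59, 53, 50, 54]
274 [70, 63, 51, 42, 46, 48, 41, 72, 120, 129, 128, 131, 131, 133, 130, 132, 134, 134, 131, 133, 133, 131, 132, 135, 133, 135, 130, 128, 136, 143, 140, 141, 139, 140, 138, 141, 141, 139, 142, 141, 138, 142, 136, 135, 138]
[100, 64, 48, 51, 51, 53, 52, 51, 60, 72, 69, 69, 69, 74, 65, 69, 65, 69, 73, 63, 68, 60, 75, 120, 128, 129, 131, 134, 132, 129, 127, 132, 134, 131, 134]
```

Run:
```python
from h import *
import pickle
from scipy.optimize import least_squares
c=pickle.load(open('w4.pkl','rb'))
t=c['st']['position'];psi=np.radians(2.6);ex=np.array([np.cos(psi),np.sin(psi)])
def f(q):
    o,th=q[0],q[1];r=[]
    for (x,z),v in zip([(-.018,-.053),(-.018,-.023),(-.013,-.023)],[319,369,392]):
        X=x*np.cos(th)+z*np.sin(th)+o; Zz=-x*np.sin(th)+z*np.cos(th)
        p=[*(t[:2]+ex*X),t[2]+.0164+Zz]; r.append((proj(c,p)[1]-60)*2.5-v)
    return r
s=least_squares(f,[0,0]);print(s.x[0]*1e3,np.degrees(s.x[1]),s.fun)
```

```text
1.853981682186636 9.171504828635658 [ 0.09189308  1.26964254 -1.37505726]
```

The fit shows the block tilted about 9° in the grip, foot down, with a 1.5 mm y error. I'll level it by turning the tool, shift it in y, and then lower it under force watch.

Request:
apply_moves([
  {"travel": [0, 0.1, 0], "angular": [0.2, -4.6, 0]},
  {"travel": [0, 0.05, 0], "angular": [0.2, -4.6, 0]},
  {"travel": [0, 0, -1.3], "angular": [0, 0, 0]},
  {"travel": [0, 0, -1.2], "angular": [0, 0, 0]},
  {"travel": [0, 0, 0], "angular": [0, 0, 0]},
  {"travel": [0, 0, 0], "angular": [0, 0, 0]},
  {"travel": [0, 0, 0], "angular": [0, 0, 0]},
])

```text
clock: 10.52
position: [0.4419, -0.0387, 0.0759]
tcp_rot: [-180.0, 9.3, -177.3]
wrist_force: [-0.2, -0.7, -2.1]
finger_gap: 0.244
grasp_force: 30.0
```

Run:
```python
from h import *
import pickle
c=snap('wrist'); pickle.dump(c,open('w5.pkl','wb')); s=c['st']; print(s['position'],s['tcp_rot'],s['finger_gap'],s['wrist_force'])
im=c['color'][120:300,160:480,::-1]
cv2.imwrite('pics/w5.png',cv2.resize(im,None,fx=2.5,fy=2.5,interpolation=cv2.INTER_CUBIC))
```

```text
[ 0.44194595 -0.03865066  0.07585324] [-179.95196019    9.31866676 -177.30176834] 0.2440958390739584 [-0.21166061 -0.65321336 -2.0948727 ]
```

View pics/w5.png

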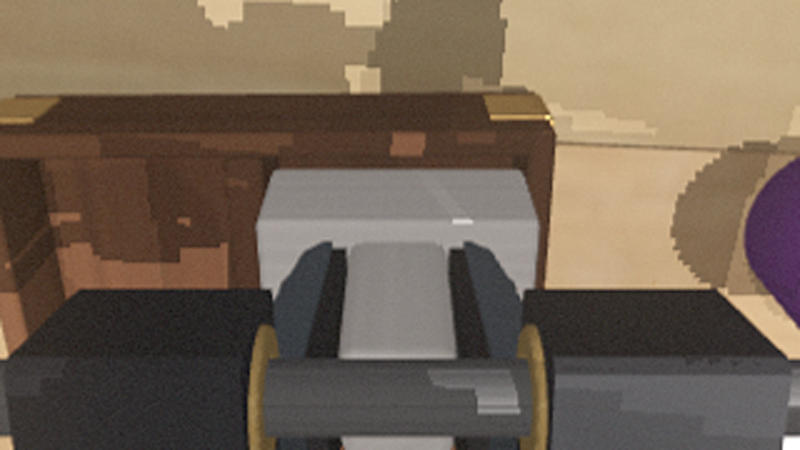

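The block now looks level. Its lower edge runs from (272,170) to (524,170), the inner near rim is at row 157, and the outer rim corner is at (553,128).

Run:
```python
from h import *
import pickle
c=pickle.load(open('w5.pkl','rb'))
U=lambda p,z:ray(c,(p[0]/2.5+160,p[1]/2.5+120),z)[:2]
zb=c['st']['position'][2]+.0188-.0556
psi=np.radians(2.7);ex=np.array([np.cos(psi),np.sin(psi)]);ey=np.array([-ex[1],ex[0]])
L=lambda p:np.array([p@ex,p@ey])
print(zb,'blk',L(U((524,170),zb)),L(U((272,170),zb)),'outer',L(U((553,128),.036)),'in',L(U((527,157),.036)), L(U((380,157),.036)))
g=cv2.cvtColor(c['color'],cv2.COLOR_RGB2GRAY).astype(int)
print('row186 cols365-390',g[186,362:392],'row184 L',g[184:187,248:275].mean(0).astype(int))
print('row175 R',g[176:180,355:392].mean(0).astype(int)); print('row210 L',g[208:212,240:270].mean(0).astype(int));print('210 R',g[208:212,370:390].mean(0).astype(int))
```

```text
0.03905324316394011 blk [ 0.42116364 -0.02734801] [ 0.42114406 -0.09102275] outer [ 0.41103522 -0.02027078] in [ 0.41882564 -0.02630093] [ 0.41881387 -0.06376888]
row186 cols365-390 [ 60  66  60  54  49  56  51  54  49  61  70  66  69  69  69  71  71  64
  66 111 182 187 184 184 183 181 183 182 181 181] row184 L [61 57 58 60 66 63 63 61 64 61 63 63 64 63 64 61 57 45 48 46 47 48 43 51
 59 61 60]
row175 R [ 68  69  68  64  63  63  63  66  64  64  64  62  64  64  65  64  65  64
  65  68  68  69  68  68  69  66  60 128 149 149 152 153 150 150 154 155
 156]
row210 L [ 58  58  57  58  58  57  59  59  64  66  62  62  60  59  61  60  60  62
  63  63  63  59  93 149 158 161 161 160 161 161]
210 R [158 157 159 156 153 113  73  65  63  74 173 178 177 176 177 177 176 176
 177 177]
```

The gaps are 1.3 mm on the right, 2.8 mm on the left and 2.3 mm to the near wall. I'll shift -0.7 mm in y and lower.

Request:
apply_moves([
  {"travel": [0, -0.07, 0], "angular": [0, 0, 0]},
  {"travel": [0, 0, -0.6], "angular": [0, 0, 0]},
  {"travel": [0, 0, -0.6], "angular": [0, 0, 0]},
  {"travel": [0, 0, 0], "angular": [0, 0, 0]},
  {"travel": [0, 0, 0], "angular": [0, 0, 0]},
])

```text
clock: 10.98
position: [0.4406, -0.0392, 0.0622]
tcp_rot: [-180.0, 9.1, -177.3]
wrist_force: [0.9, -0.3, -1.9]
finger_gap: 0.241
grasp_force: 30.0
```

Request:
apply_moves([
  {"travel": [0, 0, -0.6], "angular": [0, 0, 0]},
  {"travel": [0, 0, -0.6], "angular": [0, 0, 0]},
  {"travel": [0, 0, -0.4], "angular": [0, 0, 0]},
  {"travel": [0, 0, 0], "angular": [0, 0, 0]},
  {"travel": [0, 0, 0], "angular": [0, 0, 0]},
])

```text
clock: 11.4
position: [0.44, -0.0392, 0.0464]
tcp_rot: [-180.0, 9.1, -177.3]
wrist_force: [-2.8, -1.5, 3.5]
finger_gap: 0.238
grasp_force: 30.0
```

Request:
apply_moves([
  {"travel": [0, 0, -0.15], "angular": [0, 0, 0]},
  {"travel": [0, 0, 0], "angular": [0, 0, 0]},
  {"travel": [0, 0, 0], "angular": [0, 0, 0]},
])

```text
clock: 11.65
position: [0.4401, -0.0393, 0.0463]
tcp_rot: [-180.0, 9.2, -177.3]
wrist_force: [-9.6, -0.4, 20.7]
finger_gap: 0.241
grasp_force: 30.0
```

Request:
apply_moves([
  {"travel": [0, 0, 0], "angular": [0, 0, 0]},
  {"travel": [0, 0, 0], "angular": [0, 0, 0]},
  {"travel": [0, 0, 0], "angular": [0, 0, 0]},
  {"travel": [0, 0, 0], "angular": [0, 0, 0]},
  {"travel": [0, 0, 0], "angular": [0, 0, 0]},
], claw=0.3)

```text
clock: 12.07
position: [0.441, -0.0392, 0.045]
tcp_rot: [-180.0, 9.2, -177.3]
wrist_force: [0.0, 1.1, 0.1]
finger_gap: 0.578
grasp_force: 0.0
```

Request:
apply_moves([
  {"travel": [-0.16, 0, 1], "angular": [0, 0, 0]},
  {"travel": [-0.48, 0, 3], "angular": [0, 0, 0]},
  {"travel": [-0.48, 0, 3], "angular": [0, 0, 0]},
  {"travel": [-0.5, 0, 3], "angular": [0, 0, 0]},
  {"travel": [0, 0, 3], "angular": [-0.2, 4.6, 0]},
  {"travel": [0, 0, 3], "angular": [-0.2, 4.6, 0]},
  {"travel": [0, 0, 0], "angular": [0, 0, 0]},
  {"travel": [0, 0, 0], "angular": [0, 0, 0]},
])

```text
clock: 12.73
position: [0.4268, -0.0393, 0.2064]
tcp_rot: [-180.0, 0.2, -177.3]
wrist_force: [-0.1, -0.3, -0.2]
finger_gap: 0.702
grasp_force: 0.0
```

Run:
```python
from h import *
import pickle
c=snap('wrist'); pickle.dump(c,open('w6.pkl','wb')); s=c['st']; print(s['position'],s['tcp_rot'],s['finger_gap'],s['wrist_force'])
cv2.imwrite('pics/w6.png',c['color'][:,:,::-1])
```

```text
[ 0.42680373 -0.03928699  0.20639393] [-179.9722914     0.24104792 -177.27231147] 0.7022402157915271 [-0.08679778 -0.29403635 -0.20043016]
```

View pics/w6.png

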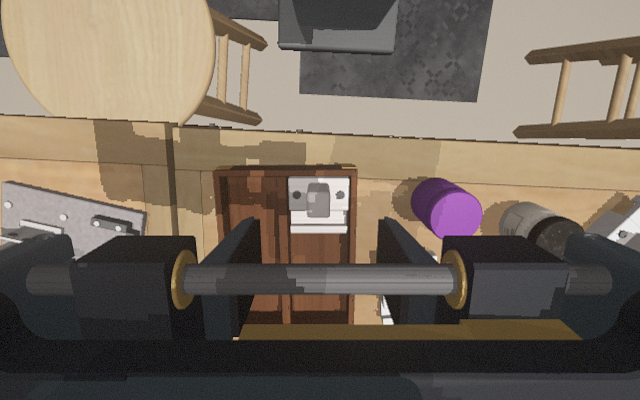

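The foot block sits in the near end of the lane, about (318,200) in the picture, level, with its foot toward +x. Now over to the step block.

Request:
apply_moves([
  {"travel": [2, 1.5, 1], "angular": [0, 0, 1]},
  {"travel": [2, 1.6, 1], "angular": [0, 0, 1]},
  {"travel": [2, 1.6, 0.9], "angular": [0, 0, 1]},
  {"travel": [2, 1.6, 0], "angular": [0, 0, 1]},
  {"travel": [2, 1.6, 0], "angular": [0, 0, 1.2]},
  {"travel": [2, 1.6, 0], "angular": [0, 0, 0]},
  {"travel": [1.5, 1.6, 0], "angular": [0, 0, 0]},
  {"travel": [0, 0, 0], "angular": [0, 0, 0]},
  {"travel": [0, 0, 0], "angular": [0, 0, 0]},
  {"travel": [0, 0, 0], "angular": [0, 0, 0]},
], claw=0)

```text
clock: 13.62
position: [0.5583, 0.0713, 0.2326]
tcp_rot: [-180.0, -0.2, -172.1]
wrist_force: [-0.4, -0.7, -0.8]
finger_gap: 1.001
grasp_force: 0.0
```

Run:
```python
from h import *
import pickle
a=pickle.load(open('w6.pkl','rb'));c=pickle.load(open('top.pkl','rb'))
print('lamp head',ray(c,(198,146),.26),'base',ray(c,(182,182),.02))
c=snap('wrist'); pickle.dump(c,open('w7.pkl','wb')); s=c['st']; print(s['position'],s['tcp_rot'],s['finger_gap'],s['wrist_force'])
o=np.zeros((600,720,3),np.uint8)
o[:300,:360]=cv2.resize(c['color'][100:280,210:426,::-1],(360,300)); 
o[:300]=0; z=cv2.resize(c['color'][130:290,220:420,::-1],(720,576),interpolation=cv2.INTER_CUBIC);o=z
cv2.imwrite('pics/w7.png',o)
```

```text
lamp head [0.70302892 0.2398841  0.26      ] base [0.6704414 0.3718124 0.02     ]
[0.55828916 0.0713273  0.23261818] [-179.99617278   -0.20331951 -172.0945844 ] 1.0009002374489044 [-0.36315521 -0.71603316 -0.79744878]
```

View pics/w7.png

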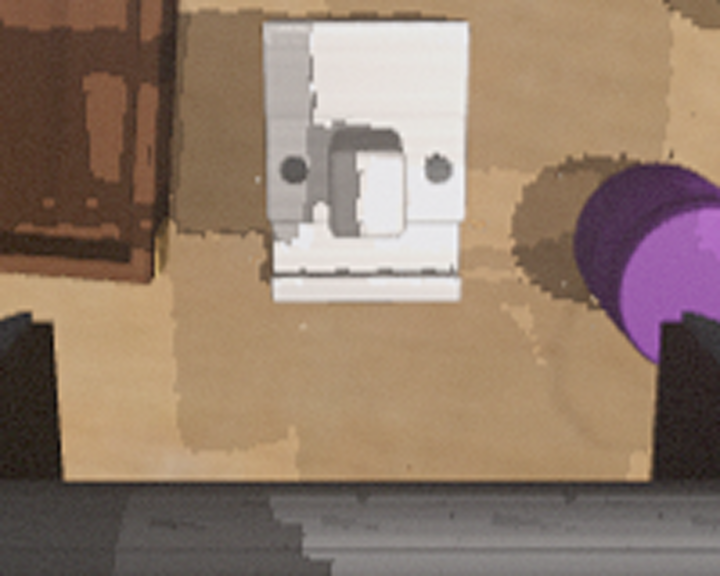

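The step block's ridge is at the bottom of the image (+x). Its top face runs from (264,22) to (469,22) at the hook end and (267,222) to (464,220) at the column end.

Run:
```python
from h import *
import pickle
c=pickle.load(open('w7.pkl','rb'))
U=lambda p,z:ray(c,(p[0]/3.6+220,p[1]/3.6+130),z)[:2]
a,b,r,l=[U(p,.03) for p in((264,22),(469,22),(464,220),(267,222))]
an=lambda d:np.degrees(np.arctan2(d[1],d[0]))
n=np.linalg.norm
print(n(a-b),n(r-l),n(a-l),n(b-r)); print('yaw',an(b-a)-90,an(r-l)-90,an(r-b),an(l-a))
m=(a+b+r+l)/4; ps=np.radians(8); o=m+.014*np.array([np.cos(ps),np.sin(ps)]); print('origin',o)
print('post',sum(U(p,.072) for p in((331,150),(404,150),(404,238),(331,238)))/4)
print('d cm',(o-c['st']['position'][:2])*100)
```

```text
0.06330407784894988 0.06345116173953984 0.06338928052820753 0.06273167811517388
yaw 7.8877032197148225 8.48115789224336 7.790285792380748 7.661427286302683
origin [0.55749918 0.07454134]
post [0.55752977 0.07460188]
d cm [-0.07899802  0.32140349]
```

Request:
apply_moves([
  {"travel": [-0.1, 0.3, 0], "angular": [0, 0, 0]},
  {"travel": [0, 0, 0], "angular": [0, 0, 0]},
  {"travel": [0, 0, -3], "angular": [0, 0, 0]},
  {"travel": [0, 0, -4], "angular": [0, 0, 0]},
  {"travel": [0, 0, -4], "angular": [0, 0, 0]},
  {"travel": [0, 0, -4], "angular": [0, 0, 0]},
  {"travel": [0, 0, -3], "angular": [0, 0, 0]},
  {"travel": [0, 0, -1.6], "angular": [0, 0, 0]},
  {"travel": [0, 0, 0], "angular": [0, 0, 0]},
  {"travel": [0, 0, 0], "angular": [0, 0, 0]},
], claw=0.45)

```text
clock: 14.5
position: [0.5584, 0.0745, 0.0381]
tcp_rot: [180.0, -0.1, -172.1]
wrist_force: [1.5, 0.3, 0.7]
finger_gap: 0.553
grasp_force: 0.0
```

Request:
apply_moves([
  {"travel": [0, 0, 0], "angular": [0, 0, 0]},
  {"travel": [0, 0, 0], "angular": [0, 0, 0]},
  {"travel": [0, 0, 0], "angular": [0, 0, 0]},
  {"travel": [0, 0, 0], "angular": [0, 0, 0]},
  {"travel": [0, 0, 0], "angular": [0, 0, 0]},
  {"travel": [0, 0, 0], "angular": [0, 0, 0]},
  {"travel": [0, 0, 0], "angular": [0, 0, 0]},
  {"travel": [0, 0, 0], "angular": [0, 0, 0]},
  {"travel": [0, 0, 0], "angular": [0, 0, 0]},
], claw=1)

```text
clock: 15.25
position: [0.5593, 0.0747, 0.0392]
tcp_rot: [-180.0, 0.1, -172.1]
wrist_force: [-0.5, -1.3, 6.1]
finger_gap: 0.24
grasp_force: 30.0
```

Request:
apply_moves([
  {"travel": [0, 0, 0.4], "angular": [0, 0, 0]},
  {"travel": [0, 0, 0.6], "angular": [0, 0, 0]},
  {"travel": [0, 0, 1], "angular": [0, 0, 0]},
  {"travel": [0, 0, 2], "angular": [0, 0, 0]},
  {"travel": [0, 0, 3], "angular": [0, 0, 0]},
  {"travel": [-1, -2, 2.3], "angular": [0, 0, -1]},
  {"travel": [-1, -2.3, 0], "angular": [0, 0, -1]},
  {"travel": [-1, -2.3, 0], "angular": [0, 0, -1]},
  {"travel": [-1, -2.3, 0], "angular": [0, 0, -1]},
  {"travel": [-1, -2.2, 0], "angular": [0, 0, -1.2]},
])

```text
clock: 16.08
position: [0.508, -0.0371, 0.1318]
tcp_rot: [-180.0, 0.0, -177.3]
wrist_force: [0.3, -0.3, -3.3]
finger_gap: 0.242
grasp_force: 30.0
```

Request:
apply_moves([
  {"travel": [0, 0, 0], "angular": [0, 0, 0]},
  {"travel": [0, 0, -1.5], "angular": [0, 0, 0]},
  {"travel": [0, 0, -1.5], "angular": [0, 0, 0]},
  {"travel": [0, 0, 0], "angular": [0, 0, 0]},
  {"travel": [0, 0, 0], "angular": [0, 0, 0]},
  {"travel": [0, 0, 0], "angular": [0, 0, 0]},
])

```text
clock: 16.58
position: [0.5094, -0.036, 0.102]
tcp_rot: [180.0, 0.1, -177.3]
wrist_force: [0.5, -0.8, -2.7]
finger_gap: 0.243
grasp_force: 30.0
```

Run:
```python
from h import *
import pickle
c=snap('wrist'); pickle.dump(c,open('w8.pkl','wb')); s=c['st']; print(s['position'],s['tcp_rot'],s['finger_gap'],s['wrist_force'])
cv2.imwrite('pics/w8.png',cv2.resize(c['color'][40:280,180:460,::-1],None,fx=2.5,fy=2.5,interpolation=cv2.INTER_CUBIC))
```

```text
[ 0.50940413 -0.03598843  0.10198516] [ 1.79999562e+02  6.55274225e-02 -1.77273432e+02] 0.2428275362394789 [ 0.49307794 -0.76739728 -2.71350118]
```

View pics/w8.png

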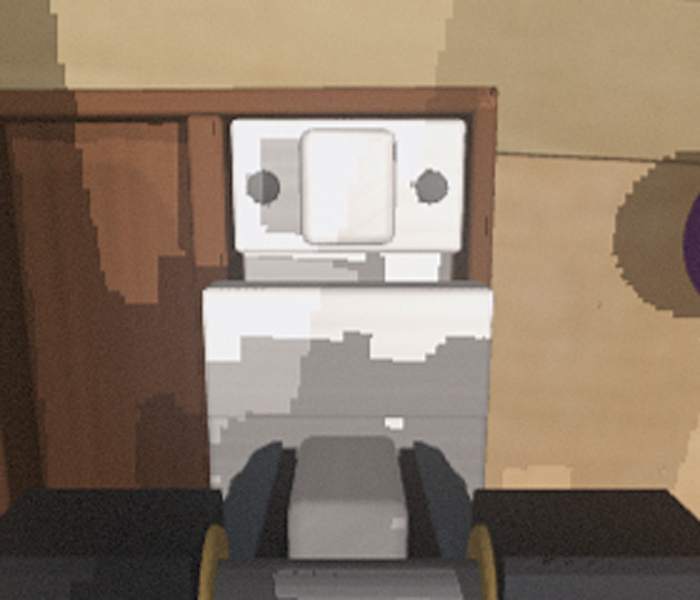

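The foot block's column top runs from (232,120)-(466,120) to (236,250)-(462,250), with its post level. The step block's hook edge is at row 289, columns 203 to 492.

Run:
```python
from h import *
import pickle
c=pickle.load(open('w8.pkl','rb'))
U=lambda p,z:ray(c,(p[0]/2.5+180,p[1]/2.5+40),z)[:2]
W=lambda p:((proj(c,p)-[180,40])*2.5).round(0)
psi=np.radians(2.7);ex=np.array([np.cos(psi),np.sin(psi)]);ey=np.array([-ex[1],ex[0]])
L=lambda p:np.array([p@ex,p@ey])*1e3
t=c['st']['position'];T=L(t[:2])
f=[L(U(p,.038))-T for p in((232,120),(466,120),(462,250),(236,250))]
print('foot corners rel tcp',np.round(f,1),np.mean(f,0))
zb=t[2]-.0385
s=[L(U(p,zb+.03))-T for p in((203,290),(492,290))];print('step edge',np.round(s,1))
o=[L(U(p,.036))-T for p in((497,92),(470,118),(228,118))];print('outer corner, inner, div',np.round(o,1))
for th in (0,3):
  a=np.radians(th)
  for x,z in((-46,30),(-46,13),(-13,30),(-13,72)):
    X=x*np.cos(a)+(z-57)*np.sin(a);Z=-x*np.sin(a)+(z-57)*np.cos(a)
    print(th,(x,z),W([*(t[:2]+ex*X/1e3),zb+.057+Z/1e3]))
```

```text
foot corners rel tcp [[-86.2 -31. ]
 [-86.2  32.1]
 [-51.7  32.3]
 [-51.6 -31.1]] [-68.94649937   0.58443351]
step edge [[-47.5 -31.2]
 [-47.5  31.4]]
outer corner, inner, div [[-93.6  40.5]
 [-86.9  33.5]
 [-86.9 -32.3]]
0 (-46, 30) [347. 297.]
0 (-46, 13) [347. 287.]
0 (-13, 30) [347. 442.]
0 (-13, 72) [347. 514.]
3 (-46, 30) [347. 292.]
3 (-46, 13) [347. 279.]
3 (-13, 30) [347. 437.]
3 (-13, 72) [347. 519.]
```

The step block is level with its offset at -1.5 mm. Shifting +1.8 mm in x and +0.6 mm in y gives 69 mm spacing.

Request:
apply_moves([
  {"travel": [0.18, 0.06, 0], "angular": [0, 0, 0]},
  {"travel": [0, 0, -1.4], "angular": [0, 0, 0]},
  {"travel": [0, 0, -1.4], "angular": [0, 0, 0]},
  {"travel": [0, 0, -0.5], "angular": [0, 0, 0]},
  {"travel": [0, 0, 0], "angular": [0, 0, 0]},
  {"travel": [0, 0, 0], "angular": [0, 0, 0]},
])

```text
clock: 17.13
position: [0.511, -0.0356, 0.0686]
tcp_rot: [180.0, 0.0, -177.3]
wrist_force: [-0.4, 0.5, -2.5]
finger_gap: 0.24
grasp_force: 30.0
```

Request:
apply_moves([
  {"travel": [0, 0, -0.6], "angular": [0, 0, 0]},
  {"travel": [0, 0, -0.5], "angular": [0, 0, 0]},
  {"travel": [0, 0, -0.5], "angular": [0, 0, 0]},
  {"travel": [0, 0, 0], "angular": [0, 0, 0]},
  {"travel": [0, 0, 0], "angular": [0, 0, 0]},
])

```text
clock: 17.55
position: [0.5103, -0.0356, 0.0519]
tcp_rot: [180.0, -0.0, -177.3]
wrist_force: [0.2, 0.5, -3.6]
finger_gap: 0.243
grasp_force: 30.0
```

Free so far. The floor is expected at TCP z of about 0.0465.

Request:
apply_moves([
  {"travel": [0, 0, -0.3], "angular": [0, 0, 0]},
  {"travel": [0, 0, -0.3], "angular": [0, 0, 0]},
  {"travel": [0, 0, 0], "angular": [0, 0, 0]},
  {"travel": [0, 0, 0], "angular": [0, 0, 0]},
])

```text
clock: 17.88
position: [0.511, -0.0357, 0.0471]
tcp_rot: [-180.0, 0.1, -177.3]
wrist_force: [-1.3, -0.3, 4.9]
finger_gap: 0.24
grasp_force: 30.0
```

Request:
apply_moves([
  {"travel": [0, 0, -0.15], "angular": [0, 0, 0]},
  {"travel": [0, 0, 0], "angular": [0, 0, 0]},
  {"travel": [0, 0, 0], "angular": [0, 0, 0]},
])

```text
clock: 18.13
position: [0.511, -0.0357, 0.0471]
tcp_rot: [-180.0, 0.1, -177.3]
wrist_force: [-3.9, -0.1, 16.0]
finger_gap: 0.24
grasp_force: 30.0
```

Request:
apply_moves([
  {"travel": [0, 0, 0], "angular": [0, 0, 0]},
  {"travel": [0, 0, 0], "angular": [0, 0, 0]},
  {"travel": [0, 0, 0], "angular": [0, 0, 0]},
  {"travel": [0, 0, 0], "angular": [0, 0, 0]},
  {"travel": [0, 0, 1], "angular": [0, 0, 0]},
  {"travel": [0, 0, 4], "angular": [0, 0, 0]},
  {"travel": [0, 0, 4], "angular": [0, 0, 0]},
  {"travel": [0, 0, 4], "angular": [0, 0, 0]},
  {"travel": [0, 0, 4], "angular": [0, 0, 0]},
  {"travel": [0, 0, 2], "angular": [0, 0, 0]},
], claw=0.4)

```text
clock: 18.97
position: [0.5124, -0.0358, 0.2406]
tcp_rot: [-179.9, 0.5, -177.3]
wrist_force: [0.9, -1.0, -0.1]
finger_gap: 0.599
grasp_force: 0.0
```

Request:
apply_moves([
  {"travel": [-0.2, 3.8, 0], "angular": [0, 0, -4]},
  {"travel": [-0.2, 3.8, 0], "angular": [0, 0, -4]},
  {"travel": [-0.2, 3.8, 0], "angular": [0, 0, -4]},
  {"travel": [-0.2, 3.8, 0], "angular": [0, 0, -4]},
  {"travel": [-0.2, 3.8, 0], "angular": [0, 0, -4]},
  {"travel": [-0.2, 3.8, 0], "angular": [0, 0, -4]},
  {"travel": [-0.2, 3.8, 0], "angular": [0, 0, -4]},
  {"travel": [-0.2, 3.8, 0], "angular": [0, 0, -4]},
  {"travel": [-0.2, 3.8, 0], "angular": [0, 0, -4]},
  {"travel": [0, 0.4, 0], "angular": [0, 0, -3.7]},
])

```text
clock: 19.8
position: [0.4918, 0.3162, 0.2349]
tcp_rot: [179.8, -0.1, 143.1]
wrist_force: [0.2, -0.5, 0.0]
finger_gap: 0.604
grasp_force: 0.0
```

Request:
apply_moves([
  {"travel": [0, 0, 0], "angular": [0, 0, 0]},
  {"travel": [0, 0, 0], "angular": [0, 0, 0]},
])

```text
clock: 19.97
position: [0.4923, 0.3103, 0.2348]
tcp_rot: [-180.0, 0.0, 143.2]
wrist_force: [0.9, -0.6, -0.4]
finger_gap: 0.598
grasp_force: 0.0
```

Run:
```python
from h import *
import pickle
c=snap('wrist'); pickle.dump(c,open('w9.pkl','wb')); s=c['st']; print(s['position'],s['tcp_rot'],s['finger_gap'],s['wrist_force'])
cv2.imwrite('pics/w9.png',cv2.resize(c['color'][90:290,190:450,::-1],None,fx=3,fy=3,interpolation=cv2.INTER_CUBIC))
```

```text
[0.49229682 0.3103171  0.23481467] [-1.79958617e+02  1.73566385e-02  1.43156151e+02] 0.5980870575637853 [ 0.91702522 -0.58244151 -0.42999755]
```

View pics/w9.png

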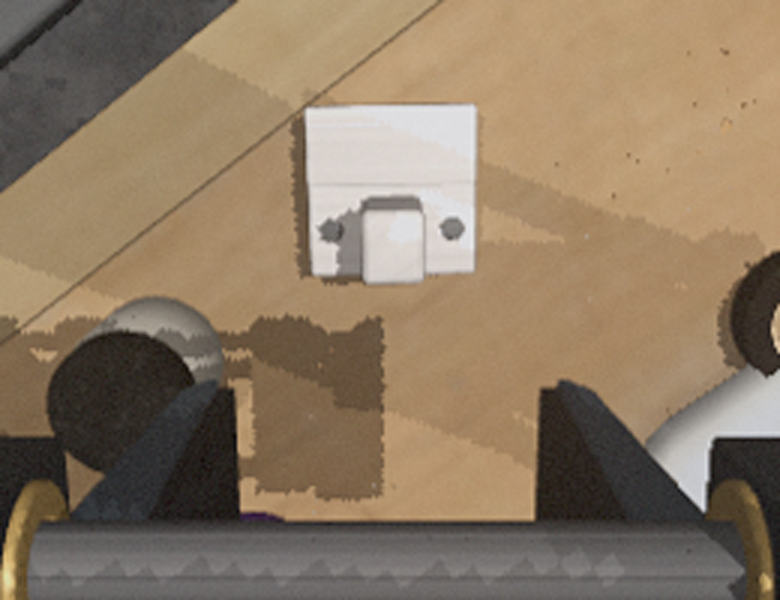

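The hook block's top face has corners (306,106), (476,104), (473,271) and (312,275), with its hook toward the camera. The black jar is at lower left, lid about (120,400).

Run:
```python
from h import *
import pickle
c=pickle.load(open('w9.pkl','rb'))
U=lambda p,z:ray(c,(p[0]/3+190,p[1]/3+90),z)[:2]
a,b,r,l=[U(p,.03) for p in((306,106),(476,104),(473,271),(312,275))]
an=lambda d:np.degrees(np.arctan2(d[1],d[0]))
n=np.linalg.norm
print(n(a-b),n(r-l),n(a-l),n(b-r)); print('yaw',an(b-a)-90,an(r-l)-90,an(r-b),an(l-a))
m=(a+b+r+l)/4; ps=np.radians(-37); o=m+.014*np.array([np.cos(ps),np.sin(ps)]); print('origin',o)
print('post',sum(U(p,.072) for p in((362,208),(425,208),(424,283),(362,283)))/4)
print('d cm',(o-c['st']['position'][:2])*100)
lc=U((120,401),.068); print('jar lid',lc)
```

```text
0.06280873284702743 0.062103493286713114 0.06365853751067889 0.06280005866434685
yaw -36.20232264247475 -35.409474296938775 -36.596191210302884 -35.95077429897102
origin [0.4845731 0.3197291]
post [0.48453917 0.32018013]
d cm [-0.77237237  0.94119974]
jar lid [0.47142203 0.2077119 ]
```

Request:
apply_moves([
  {"travel": [-0.4, 0.5, 0], "angular": [0, 0, 0.7]},
  {"travel": [-0.4, 0.45, 0], "angular": [0, 0, 0]},
  {"travel": [0, 0, -3], "angular": [0, 0, 0]},
  {"travel": [0, 0, -4], "angular": [0, 0, 0]},
  {"travel": [0, 0, -4], "angular": [0, 0, 0]},
  {"travel": [0, 0, -4], "angular": [0, 0, 0]},
  {"travel": [0, 0, -3], "angular": [0, 0, 0]},
  {"travel": [0, 0, -1.7], "angular": [0, 0, 0]},
  {"travel": [0, 0, 0], "angular": [0, 0, 0]},
  {"travel": [0, 0, 0], "angular": [0, 0, 0]},
])

```text
clock: 20.85
position: [0.4843, 0.3194, 0.0376]
tcp_rot: [-179.9, -0.0, 143.7]
wrist_force: [-0.8, 0.6, 1.1]
finger_gap: 0.601
grasp_force: 0.0
```

Request:
apply_moves([
  {"travel": [0, 0, 0], "angular": [0, 0, 0]},
  {"travel": [0, 0, 0], "angular": [0, 0, 0]},
  {"travel": [0, 0, 0], "angular": [0, 0, 0]},
  {"travel": [0, 0, 0], "angular": [0, 0, 0]},
  {"travel": [0, 0, 0], "angular": [0, 0, 0]},
  {"travel": [0, 0, 0], "angular": [0, 0, 0]},
  {"travel": [0, 0, 0], "angular": [0, 0, 0]},
  {"travel": [0, 0, 0], "angular": [0, 0, 0]},
  {"travel": [0, 0, 0], "angular": [0, 0, 0]},
], claw=1)

```text
clock: 21.6
position: [0.4847, 0.3199, 0.0384]
tcp_rot: [180.0, 0.0, 143.7]
wrist_force: [-1.9, -0.5, 5.1]
finger_gap: 0.236
grasp_force: 30.0
```

Request:
apply_moves([
  {"travel": [0, 0, 0.3], "angular": [0, 0, 0]},
  {"travel": [0, 0, 0.5], "angular": [0, 0, 0]},
  {"travel": [0, 0, 0.8], "angular": [0, 0, 0]},
  {"travel": [0, 0, 1.2], "angular": [0, 0, 0]},
  {"travel": [0, 0, 1.8], "angular": [0, 0, 0]},
  {"travel": [0, 0, 2.4], "angular": [0, 0, 0]},
  {"travel": [0, 0, 3], "angular": [0, 0, 0]},
  {"travel": [0, 0, 2.5], "angular": [0, 0, 0]},
  {"travel": [0, 0, 0], "angular": [0, 0, 0]},
  {"travel": [0, 0, 0], "angular": [0, 0, 0]},
])

```text
clock: 22.43
position: [0.4852, 0.3203, 0.1644]
tcp_rot: [179.8, 0.1, 143.7]
wrist_force: [-0.1, 0.0, -2.2]
finger_gap: 0.238
grasp_force: 30.0
```

Request:
apply_moves([
  {"travel": [0, -3, 0], "angular": [0, 0, 4]},
  {"travel": [0, -3.6, 0], "angular": [0, 0, 4]},
  {"travel": [0, -3.6, 0], "angular": [0, 0, 4]},
  {"travel": [0, -3.6, 0], "angular": [0, 0, 4]},
  {"travel": [0, -3.6, 0], "angular": [0, 0, 4]},
  {"travel": [0, -3.6, 0], "angular": [0, 0, 4]},
  {"travel": [1, -3.6, 0], "angular": [0, 0, 4]},
  {"travel": [2, -3.6, 0], "angular": [0, 0, 4]},
  {"travel": [2, -3.6, 0], "angular": [0, 0, 4]},
  {"travel": [2, -2.5, 0], "angular": [0, 0, 3]},
])

```text
clock: 23.27
position: [0.5537, -0.0262, 0.1611]
tcp_rot: [-180.0, -0.2, -177.2]
wrist_force: [-0.4, 0.5, -1.1]
finger_gap: 0.239
grasp_force: 30.0
```

Request:
apply_moves([
  {"travel": [1.5, -1, 0], "angular": [0, 0, 0]},
  {"travel": [0.8, 0, -2], "angular": [0, 0, 0]},
  {"travel": [0, 0, -3], "angular": [0, 0, 0]},
  {"travel": [0, 0, -1], "angular": [0, 0, 0]},
  {"travel": [0, 0, 0], "angular": [0, 0, 0]},
  {"travel": [0, 0, 0], "angular": [0, 0, 0]},
  {"travel": [0, 0, 0], "angular": [0, 0, 0]},
])

```text
clock: 23.85
position: [0.578, -0.0329, 0.1036]
tcp_rot: [-180.0, 0.1, -177.3]
wrist_force: [-0.3, -0.3, -2.6]
finger_gap: 0.236
grasp_force: 30.0
```

Run:
```python
from h import *
import pickle
c=snap('wrist'); pickle.dump(c,open('w10.pkl','wb')); s=c['st']; print(s['position'],s['tcp_rot'],s['finger_gap'],s['wrist_force'])
cv2.imwrite('pics/w10.png',cv2.resize(c['color'][30:270,180:460,::-1],None,fx=2.5,fy=2.5,interpolation=cv2.INTER_CUBIC))
```

```text
[ 0.57800959 -0.03291408  0.10362816] [-1.79995380e+02  7.51091841e-02 -1.77273391e+02] 0.2358743376267134 [-0.34176192 -0.25825982 -2.61111526]
```

View pics/w10.png

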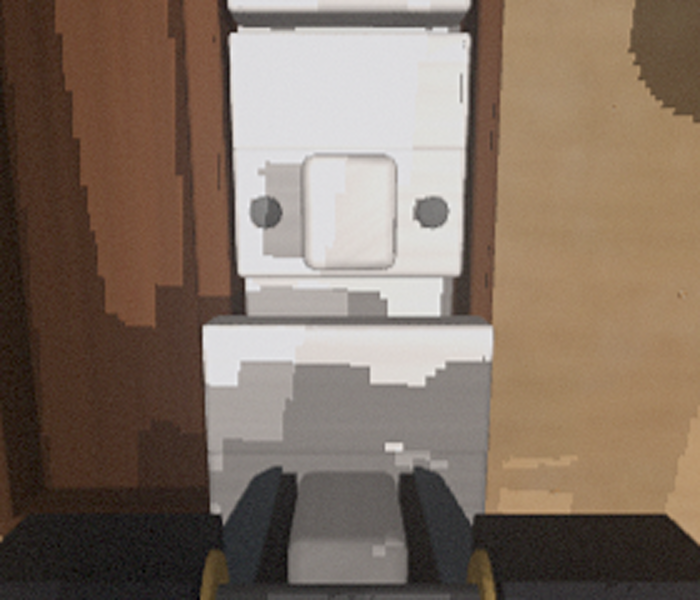

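The step block is seated: its top face spans rows 32 to 276. The hook's edge is at row 325, columns 203 to 492.

Run:
```python
from h import *
import pickle
c=pickle.load(open('w10.pkl','rb'))
U=lambda p,z:ray(c,(p[0]/2.5+180,p[1]/2.5+30),z)[:2]
W=lambda p:((proj(c,p)-[180,30])*2.5).round(0)
psi=np.radians(2.7);ex=np.array([np.cos(psi),np.sin(psi)]);ey=np.array([-ex[1],ex[0]])
L=lambda p:np.array([p@ex,p@ey])*1e3
t=c['st']['position'];T=L(t[:2])
f=[L(U(p,.038))-T for p in((230,32),(470,32),(462,276),(238,276))]
print('step corners',np.round(f,1),np.mean(f,0)+[14,0])
zb=t[2]-.038
s=[L(U(p,zb+.03))-T for p in((203,325),(492,325))];print('hook edge',np.round(s,1))
print('div, inner',np.round([L(U(p,.036))-T for p in((228,250),(467,250),(497,200))],1))
for x,z in((-46,30),(-46,13),(-13,30),(-13,72)): print((x,z),W([*(t[:2]+ex*x/1e3),zb+z/1e3]))
```

```text
step corners [[-114.5  -30.7]
 [-114.5   32.3]
 [ -51.2   32.5]
 [ -51.2  -30.7]] [-68.88198988   0.84342467]
hook edge [[-45.4 -31.2]
 [-45.4  31.4]]
div, inner [[-58.3 -33.6]
 [-58.3  33.9]
 [-72.   41.8]]
(-46, 30) [347. 322.]
(-46, 13) [347. 312.]
(-13, 30) [347. 468.]
(-13, 72) [347. 540.]
```

Request:
apply_moves([
  {"travel": [0, 0.05, 0], "angular": [0, 0, 0]},
  {"travel": [0, 0, -1.5], "angular": [0, 0, 0]},
  {"travel": [0, 0, -1.4], "angular": [0, 0, 0]},
  {"travel": [0, 0, -0.6], "angular": [0, 0, 0]},
  {"travel": [0, 0, 0], "angular": [0, 0, 0]},
  {"travel": [0, 0, 0], "angular": [0, 0, 0]},
])

```text
clock: 24.4
position: [0.5779, -0.0325, 0.0683]
tcp_rot: [180.0, 0.0, -177.3]
wrist_force: [0.4, -0.3, -1.2]
finger_gap: 0.24
grasp_force: 30.0
```

Request:
apply_moves([
  {"travel": [0, 0, -0.6], "angular": [0, 0, 0]},
  {"travel": [0, 0, -0.6], "angular": [0, 0, 0]},
  {"travel": [0, 0, -0.4], "angular": [0, 0, 0]},
  {"travel": [0, 0, 0], "angular": [0, 0, 0]},
  {"travel": [0, 0, 0], "angular": [0, 0, 0]},
])

```text
clock: 24.82
position: [0.5774, -0.0326, 0.0514]
tcp_rot: [180.0, -0.0, -177.3]
wrist_force: [0.1, 0.4, -1.1]
finger_gap: 0.241
grasp_force: 30.0
```

Request:
apply_moves([
  {"travel": [0, 0, -0.3], "angular": [0, 0, 0]},
  {"travel": [0, 0, -0.3], "angular": [0, 0, 0]},
  {"travel": [0, 0, 0], "angular": [0, 0, 0]},
  {"travel": [0, 0, 0], "angular": [0, 0, 0]},
])

```text
clock: 25.15
position: [0.5781, -0.0327, 0.0464]
tcp_rot: [-180.0, 0.1, -177.3]
wrist_force: [-0.5, 0.3, 3.6]
finger_gap: 0.236
grasp_force: 30.0
```

Request:
apply_moves([
  {"travel": [0, 0, -0.1], "angular": [0, 0, 0]},
  {"travel": [0, 0, 0], "angular": [0, 0, 0]},
  {"travel": [0, 0, 0], "angular": [0, 0, 0]},
])

```text
clock: 25.4
position: [0.5781, -0.0327, 0.0463]
tcp_rot: [-180.0, 0.1, -177.3]
wrist_force: [-2.1, -0.1, 10.1]
finger_gap: 0.244
grasp_force: 30.0
```

Request:
apply_moves([
  {"travel": [0, 0, 0], "angular": [0, 0, 0]},
  {"travel": [0, 0, 0], "angular": [0, 0, 0]},
  {"travel": [0, 0, 0], "angular": [0, 0, 0]},
  {"travel": [0, 0, 0], "angular": [0, 0, 0]},
  {"travel": [0, 0, 1], "angular": [0, 0, 0]},
  {"travel": [0, 0, 4], "angular": [0, 0, 0]},
  {"travel": [0, 0, 4], "angular": [0, 0, 0]},
  {"travel": [-1, 0, 4], "angular": [0, 0, -5]},
  {"travel": [-1, 0, 4], "angular": [0, 0, -7]},
  {"travel": [-1, 0, 2], "angular": [0, 0, -7]},
], claw=0.4)

```text
clock: 26.23
position: [0.5491, -0.0328, 0.2406]
tcp_rot: [179.9, 0.5, 163.4]
wrist_force: [0.4, 0.1, 0.8]
finger_gap: 0.601
grasp_force: 0.0
```

Request:
apply_moves([
  {"travel": [-0.8, 2.1, 0], "angular": [0, 0, -7.1]},
  {"travel": [-0.8, 2.1, 0], "angular": [0, 0, -7.1]},
  {"travel": [-0.8, 2.1, 0], "angular": [0, 0, -7.1]},
  {"travel": [-0.8, 2.1, 0], "angular": [0, 0, -7.1]},
  {"travel": [-0.8, 2.1, 0], "angular": [0, 0, -7.1]},
  {"travel": [-0.8, 2.1, 0], "angular": [0, 0, -7.1]},
  {"travel": [-0.8, 2.1, 0], "angular": [0, 0, -7.1]},
  {"travel": [-0.8, 2.1, 0], "angular": [0, 0, -7.1]},
  {"travel": [-0.5, 2.1, 0], "angular": [0, 0, -7.1]},
  {"travel": [-0.5, 1.9, 0], "angular": [0, 0, -7.1]},
], claw=0)

```text
clock: 27.07
position: [0.4729, 0.1765, 0.2354]
tcp_rot: [180.0, -0.0, 92.4]
wrist_force: [0.0, -0.2, 0.5]
finger_gap: 1.001
grasp_force: 0.0
```

Request:
apply_moves([
  {"travel": [0, 0, 0], "angular": [0, 0, 0]},
  {"travel": [0, 0, 0], "angular": [0, 0, 0]},
])

```text
clock: 27.23
position: [0.4733, 0.1758, 0.2352]
tcp_rot: [180.0, 0.0, 92.9]
wrist_force: [0.1, 0.5, -0.7]
finger_gap: 0.996
grasp_force: 0.0
```

Run:
```python
from h import *
import pickle
c=snap('wrist'); pickle.dump(c,open('w11.pkl','wb')); s=c['st']; print(s['position'],s['tcp_rot'],s['finger_gap'],s['wrist_force'])
p=proj(c,[.473,.205,.068]);print('expected lid px',p)
g=cv2.cvtColor(c['color'],cv2.COLOR_RGB2HSV)
m=((g[:,:,2]<75)).astype(np.uint8)*255; m[232:]=0
n,lab,st,ce=cv2.connectedComponentsWithStats(m)
for i in range(1,n):
    if st[i,4]>300: print(st[i],ce[i],ray(c,ce[i],.068)[:2])
pm=((g[:,:,0]>130)&(g[:,:,0]<160)&(g[:,:,1]>120)).astype(np.uint8)
n,lab,st,ce=cv2.connectedComponentsWithStats(pm)
for i in range(1,n):
    if st[i,4]>200: print('purple',st[i],ce[i])
u,v=p.astype(int); print(g[v-30:v+31:5,u-35:u+36:5,2])
```

```text
[0.4733255  0.17579259 0.23519432] [1.79966760e+02 2.16202896e-02 9.29340963e+01] 0.9957208729915861 [ 0.14407177  0.49481407 -0.6514355 ]
expected lid px [318.35438136 155.75357163]
[588  24  25  93 467] [600.19700214  61.27837259] [0.73661182 0.30842349]
[   0   49   81   69 1739] [38.36342726 82.2719954 ] [0.19938955 0.26205801]
[ 80  77  20  43 442] [89.20588235 99.71719457] [0.24637628 0.24829919]
[101  91  37  31 340] [117.92647059 107.81764706] [0.27363179 0.24204457]
[201 128  34 104 628] [226.26751592 197.66082803] [0.37826893 0.15599173]
[ 294  130   50   51 1698] [317.11601885 155.86042403] [0.47174292 0.20482699]
[  77  149  149   83 8312] [152.1204283  198.18058229] [0.30019024 0.15146623]
purple [ 384  156   54   55 2006] [411.33698903 184.76021934]
purple [ 270  218   47   45 1124] [293.53113879 243.71886121]
[[163 169 175 179 182 173 180 178 177 176 177 176 179 178 176]
 [168 170 175 179 178 184  87  52  70 166 176 176 176 177 175]
 [169 173 179 182  70  83  67  65  75  81  61 179 177 174 178]
 [169 171 180 105  68  69  71  64  75  70  81  59 176 173 178]
 [167 173 183  66  70  69  72  69  71  72  75  79 173 174 177]
 [173 174 149  69  69  68  64  71  73  75  70  74  47 177 176]
 [173 177 100  61  69  60  63  67  76  71  68  73  60 179 177]
 [173 177 132  66  69  64  66  67  83  71  82  69  43 176 176]
 [177 179 175  65  71  88  69  66  67  72  71  70 178 176 179]
 [174 175 173  63  75  61  72  65  68  74  64  56 178 173 178]
 [177 173 176 177  65  84  70  79  66  66  57 176 173 177 174]
 [177 173 173 174 118 111  75  51  66 116 134 197 194 196 186]
 [177 174 174 173 175 162 111 109 109 156 183 178 174 173 177]]
```

Request:
apply_moves([
  {"travel": [0, 1.5, 0], "angular": [0, 0, 0]},
  {"travel": [0, 1.43, 0], "angular": [0, 0, 0]},
  {"travel": [0, 0, -3], "angular": [0, 0, 0]},
  {"travel": [0, 0, -4], "angular": [0, 0, 0]},
  {"travel": [0, 0, -4], "angular": [0, 0, 0]},
  {"travel": [0, 0, -4], "angular": [0, 0, 0]},
  {"travel": [0, 0, -3.3], "angular": [0, 0, 0]},
  {"travel": [0, 0, -2], "angular": [0, 0, 0]},
  {"travel": [0, 0, 0], "angular": [0, 0, 0]},
  {"travel": [0, 0, 0], "angular": [0, 0, 0]},
], claw=0.2)

```text
clock: 28.12
position: [0.4737, 0.2037, 0.0314]
tcp_rot: [-179.9, 0.0, 92.7]
wrist_force: [-0.3, -0.3, 0.4]
finger_gap: 0.8
grasp_force: 0.0
```

Request:
apply_moves([
  {"travel": [0, 0, 0], "angular": [0, 0, 0]},
  {"travel": [0, 0, 0], "angular": [0, 0, 0]},
  {"travel": [0, 0, 0], "angular": [0, 0, 0]},
  {"travel": [0, 0, 0], "angular": [0, 0, 0]},
  {"travel": [0, 0, 0], "angular": [0, 0, 0]},
  {"travel": [0, 0, 0], "angular": [0, 0, 0]},
], claw=1)

```text
clock: 28.62
position: [0.4743, 0.205, 0.0332]
tcp_rot: [179.9, -0.0, 92.7]
wrist_force: [-1.9, -1.7, 6.1]
finger_gap: 0.575
grasp_force: 30.0
```

Request:
apply_moves([
  {"travel": [0, 0, 0.5], "angular": [0, 0, 0]},
  {"travel": [0, 0, 1.2], "angular": [0, 0, 0]},
  {"travel": [0, 0, 2.5], "angular": [0, 0, 0]},
  {"travel": [0, 0, 3], "angular": [0, 0, 0]},
  {"travel": [0, 0, 3], "angular": [0, 0, 0]},
  {"travel": [0.4, -2, 0], "angular": [0, 0, 0]},
  {"travel": [0.4, -3.5, 0], "angular": [0, 0, 0]},
  {"travel": [0.4, -3.5, 0], "angular": [0, 0, 0]},
  {"travel": [0.4, -3.5, 0], "angular": [0, 0, 0]},
  {"travel": [0.4, -3.5, 0], "angular": [0, 0, 0]},
])

```text
clock: 29.45
position: [0.4934, 0.0433, 0.1342]
tcp_rot: [180.0, 0.0, 92.8]
wrist_force: [0.3, 1.0, -0.8]
finger_gap: 0.572
grasp_force: 30.0
```

Request:
apply_moves([
  {"travel": [0.4, -3.5, 0], "angular": [0, 0, 0]},
  {"travel": [0.4, -3.5, 0], "angular": [0, 0, 0]},
  {"travel": [0.4, -3.5, 0], "angular": [0, 0, 0]},
  {"travel": [0.4, -3, 0], "angular": [0, 0, 0]},
  {"travel": [0.4, -1.95, 0], "angular": [0, 0, 0]},
  {"travel": [0, 0, -1.5], "angular": [0, 0, 0]},
  {"travel": [0, 0, -1.5], "angular": [0, 0, 0]},
  {"travel": [0, 0, 0], "angular": [0, 0, 0]},
  {"travel": [0, 0, 0], "angular": [0, 0, 0]},
  {"travel": [0, 0, 0], "angular": [0, 0, 0]},
])

```text
clock: 30.28
position: [0.514, -0.1097, 0.1045]
tcp_rot: [179.9, 0.0, 92.7]
wrist_force: [-0.1, 0.9, -0.8]
finger_gap: 0.572
grasp_force: 30.0
```

Run:
```python
from h import *
import pickle
c=snap('wrist'); pickle.dump(c,open('w12.pkl','wb')); s=c['st']; t=s['position'];print(t,s['tcp_rot'],s['finger_gap'],s['wrist_force'])
zb=t[2]-.032
psi=np.radians(2.7);ex=np.array([np.cos(psi),np.sin(psi)]);ey=np.array([-ex[1],ex[0]])
for r,z in((27.5,0),(27.5,.054),(26.5,.054),(26.5,.068)): print('near edge',r,z,proj(c,[*(t[:2]+ey*r/1e3),zb+z]).round(1))
for d in(30,40): print('divider',d,proj(c,[*(t[:2]+ey*d/1e3),.036]).round(1))
g=c['color'].astype(int)
for u in (310,318,326): print(u,[tuple(g[v,u]) and int(g[v,u].mean()) for v in range(110,262,1)])
```

```text
[ 0.51399938 -0.1097015   0.10447842] [1.79933495e+02 1.72325196e-02 9.27275683e+01] 0.5716736962482402 [-0.08536995  0.91567928 -0.80027156]
near edge 27.5 0 [316.5 185.3]
near edge 27.5 0.054 [315.9 209.6]
near edge 26.5 0.054 [315.9 211.7]
near edge 26.5 0.068 [315.7 221.1]
divider 30 [316.7 171.5]
divider 40 [316.7 157.8]
310 [216, 217, 216, 216, 214, 214, 214, 212, 210, 212, 209, 208, 210, 203, 193, 177, 162, 132, 129, 142, 140, 136, 137, 138, 140, 138, 140, 140, 119, 97, 81, 77, 102, 112, 110, 118, 125, 138, 149, 199, 216, 213, 217, 204, 178, 122, 53, 60, 83, 87, 90, 89, 87, 92, 87, 88, 89, 84, 84, 83, 76, 68, 57, 58, 61, 73, 85, 85, 76, 80, 82, 83, 81, 80, 78, 80, 83, 86, 94, 98, 101, 110, 111, 116, 118, 127, 129, 133, 140, 142, 146, 150, 152, 150, 157, 157, 160, 159, 161, 160, 164, 165, 138, 70, 28, 26, 39, 39, 37, 35, 32, 31, 37, 36, 34, 48, 49, 50, 46, 48, 50, 52, 44, 50, 43, 49, 49, 50, 47, 44, 45, 49, 45, 44, 48, 46, 42, 32, 31, 36, 31, 28, 33, 28, 25, 35, 38, 29, 28, 20, 23, 37]
318 [219, 218, 218, 216, 215, 215, 213, 214, 213, 213, 213, 213, 211, 206, 190, 191, 183, 145
[... 564 characters left out ...]
37, 24, 30, 36, 24]
326 [223, 223, 223, 223, 225, 224, 223, 223, 223, 224, 223, 224, 222, 223, 217, 202, 183, 147, 129, 166, 179, 180, 157, 137, 138, 139, 140, 136, 139, 139, 138, 137, 136, 134, 200, 218, 216, 215, 214, 215, 213, 214, 216, 205, 180, 117, 56, 64, 80, 92, 88, 89, 91, 87, 85, 86, 90, 84, 85, 81, 80, 64, 61, 56, 56, 57, 77, 83, 78, 81, 84, 78, 80, 76, 76, 81, 82, 82, 84, 93, 99, 106, 106, 111, 119, 125, 126, 131, 137, 142, 142, 144, 145, 154, 155, 159, 160, 160, 162, 162, 160, 165, 147, 83, 27, 31, 38, 26, 32, 28, 37, 41, 50, 41, 44, 54, 44, 48, 50, 56, 54, 53, 51, 49, 48, 50, 54, 51, 49, 43, 45, 49, 49, 47, 47, 53, 47, 39, 36, 31, 33, 32, 32, 32, 31, 34, 36, 30, 31, 28, 34, 33]
```

The divider edges at rows 157 and 170 and the lid edge at row 212 match the prediction to about 0.5 mm. I'll shift +0.5 mm in y and lower the jar.

Request:
apply_moves([
  {"travel": [0, 0.05, 0], "angular": [0, 0, 0]},
  {"travel": [0, 0, -1.5], "angular": [0, 0, 0]},
  {"travel": [0, 0, -1.5], "angular": [0, 0, 0]},
  {"travel": [0, 0, -1], "angular": [0, 0, 0]},
  {"travel": [0, 0, 0], "angular": [0, 0, 0]},
  {"travel": [0, 0, 0], "angular": [0, 0, 0]},
])

```text
clock: 30.83
position: [0.5136, -0.1091, 0.0637]
tcp_rot: [-180.0, -0.0, 92.7]
wrist_force: [-0.1, 0.2, -0.2]
finger_gap: 0.572
grasp_force: 30.0
```

Request:
apply_moves([
  {"travel": [0, 0, -0.7], "angular": [0, 0, 0]},
  {"travel": [0, 0, -0.6], "angular": [0, 0, 0]},
  {"travel": [0, 0, -0.6], "angular": [0, 0, 0]},
  {"travel": [0, 0, 0], "angular": [0, 0, 0]},
  {"travel": [0, 0, 0], "angular": [0, 0, 0]},
])

```text
clock: 31.25
position: [0.5133, -0.1093, 0.0443]
tcp_rot: [-180.0, -0.0, 92.7]
wrist_force: [0.2, 0.5, -0.7]
finger_gap: 0.573
grasp_force: 30.0
```

Request:
apply_moves([
  {"travel": [0, 0, -0.3], "angular": [0, 0, 0]},
  {"travel": [0, 0, -0.2], "angular": [0, 0, 0]},
  {"travel": [0, 0, 0], "angular": [0, 0, 0]},
  {"travel": [0, 0, 0], "angular": [0, 0, 0]},
])

```text
clock: 31.58
position: [0.5141, -0.1095, 0.0412]
tcp_rot: [179.9, 0.0, 92.7]
wrist_force: [-3.2, 0.6, 7.5]
finger_gap: 0.571
grasp_force: 30.0
```

Request:
apply_moves([
  {"travel": [0, 0, 0], "angular": [0, 0, 0]},
  {"travel": [0, 0, 0], "angular": [0, 0, 0]},
  {"travel": [0, 0, 0], "angular": [0, 0, 0]},
  {"travel": [0, 0, 0], "angular": [0, 0, 0]},
  {"travel": [0, 0, 0.5], "angular": [0, 0, 0]},
  {"travel": [0, 0, 2], "angular": [0, 0, 0]},
  {"travel": [0, 0, 4], "angular": [0, 0, 0]},
  {"travel": [0, 0, 4], "angular": [0, 0, 0]},
  {"travel": [0, 0, 4], "angular": [0, 0, 0]},
  {"travel": [0, 0, 4], "angular": [0, 0, 0]},
], claw=0.2)

```text
clock: 32.42
position: [0.5131, -0.1092, 0.2269]
tcp_rot: [180.0, 0.0, 92.7]
wrist_force: [0.9, -0.4, -0.5]
finger_gap: 0.801
grasp_force: 0.0
```

Request:
apply_moves([
  {"travel": [0, -3, 2], "angular": [0, 0, 0]},
  {"travel": [0, -3, 2], "angular": [0, 0, 0]},
  {"travel": [0, 0, 0], "angular": [0, 0, 0]},
  {"travel": [0, 0, 0], "angular": [0, 0, 0]},
  {"travel": [0, 0, 0], "angular": [0, 0, 0]},
])

```text
clock: 32.83
position: [0.513, -0.1689, 0.264]
tcp_rot: [-179.9, -0.1, 92.7]
wrist_force: [-0.5, -0.3, -0.4]
finger_gap: 0.803
grasp_force: 0.0
```

Run:
```python
from h import *
c=snap('wrist','w13.png'); s=c['st']; t=s['position'];print(t,s['tcp_rot'],s['finger_gap'],s['wrist_force'])
psi=np.radians(2.7);ex=np.array([np.cos(psi),np.sin(psi)]);ey=np.array([-ex[1],ex[0]])
bay=np.array([.514,-.1093]);lane=bay+.074*ey
g=cv2.cvtColor(c['color'],cv2.COLOR_RGB2GRAY).astype(np.uint8)
print('exp lid',proj(c,[*bay,.076]))
u,v=proj(c,[*bay,.076]).astype(int)
m=((g<85)&(c['color'].astype(int).ptp(2)<25) if hasattr(np.ndarray,'ptp') else (g<85)&(np.ptp(c['color'].astype(int),axis=2)<25)).astype(np.uint8)
m=cv2.morphologyEx(m,cv2.MORPH_OPEN,np.ones((5,5)))
n,lab,st,ce=cv2.connectedComponentsWithStats(m)
i=lab[v,u];print(i,st[i],ce[i]); p=ray(c,(st[i,0]+st[i,2]/2-.5,st[i,1]+st[i,3]/2-.5),.076)[:2]-bay;print('jar in bay mm',p@ex*1e3,p@ey*1e3)
# blocks: bright column/arm tops at z=.038
w=((g>105)&(np.ptp(c['color'].astype(int),axis=2)<25)).astype(np.uint8)
for k in(-69,0,69):
    q=[proj(c,[*(lane+ex*(k+x)/1e3+ey*y/1e3),z]) for x,y,z in((0,0,.080),(-18,-32,.038),(18,32,.038))]; print(k,np.round(q,0).tolist())
n,lab,st,ce=cv2.connectedComponentsWithStats(w)
for i in range(1,n):
    if st[i,4]>800: print(st[i],ce[i].round(0))
```

```text
[ 0.51296823 -0.16886469  0.2640242 ] [-1.79927139e+02 -6.83382073e-02  9.26723236e+01] 0.8032654488904716 [-0.53869065 -0.2968746  -0.43906039]
exp lid [321.15823638 124.96473657]Traceback (most recent call last):
  File "<stdin>", line 8, in <module>
AttributeError: `ptp` was removed from the ndarray class in NumPy 2.0. Use np.ptp(arr, ...) instead.
```

Run:
```python
from h import *
c=snap('wrist')
psi=np.radians(2.7);ex=np.array([np.cos(psi),np.sin(psi)]);ey=np.array([-ex[1],ex[0]])
bay=np.array([.514,-.1093]);lane=bay+.074*ey
g=cv2.cvtColor(c['color'],cv2.COLOR_RGB2GRAY); sat=np.ptp(c['color'].astype(int),axis=2)
def comps(m,a):
    n,lab,st,ce=cv2.connectedComponentsWithStats(cv2.morphologyEx(m.astype(np.uint8),cv2.MORPH_OPEN,np.ones((5,5))))
    return [st[i] for i in range(1,n) if st[i,4]>a]
for s in comps((g<90)&(sat<25),800):
    p=ray(c,(s[0]+s[2]/2-.5,s[1]+s[3]/2-.5),.076)[:2]-bay;print('dark',s,p@ex*1e3,p@ey*1e3)
for s in comps((g>105)&(sat<30),800): print('bright',s)
for k in(-69,0,69): print(k,[proj(c,[*(lane+ex*(k+x)/1e3+ey*y/1e3),z]).round(0).tolist() for x,y,z in((-13,0,.080),(13,0,.08),(-18,-32,.038),(18,32,.038))])
for v in (60,88): print(v,g[v,215:430:2].tolist())
```

```text
dark [     0      0    640    400 106408] -2.037019758836485 -81.00404280226044
dark [165   0  49  18 808] -129.28579337706967 111.15442102447595
dark [ 465   37   62  156 3141] 182.48853940801266 11.163935706297744
dark [ 560   84   80   83 5322] 293.6998683054257 0.42313804243590375
dark [ 297   98   48   53 2008] -1.0301550287732215 1.4412021172775353
dark [ 188  218   66   50 2079] -116.8155910342594 -132.56729698577644
dark [ 385  218   65   50 2118] 110.94193512373499 -132.4124802546354
bright [   0    0   43  149 4786]
bright [ 522    9   75   24 1042]
bright [ 173   18   43   83 1615]
bright [ 276   25  128   64 7345]
bright [ 239   26   38   62 1850]
bright [  480    27   160   198 18218]
bright [ 300  237   51   26 1039]
bright [ 165  271  310   21 4436]
bright [269 294  31  31 803]
-69 [[239.0, 49.0], [265.0, 49.0], [245.0, 86.0], [275.0, 24.0]]
0 [[309.0, 49.0], [335.0, 49.0], [306.0, 86.0], [338.0, 24.0]]
69 [[378.0, 49.0], [405.0, 49.0], [366.0, 86.0], [401.0, 24.0]]
60 [122, 150, 152, 154, 152, 153, 153, 152, 154, 150, 156, 90, 83, 181, 188, 188, 186, 187, 184, 186, 18
[... 206 characters left out ...]
40, 112, 235, 232, 233, 232, 233, 232, 232, 234, 232, 233, 231, 233, 210, 234, 158, 98, 98, 108, 178, 188, 187, 185, 184, 181, 181, 183, 181, 183, 182, 182, 102, 102, 167, 167, 172, 171, 170, 169, 173, 171, 171, 168, 170, 169]
88 [109, 146, 151, 153, 153, 148, 151, 148, 151, 152, 151, 151, 91, 90, 83, 45, 54, 76, 87, 84, 82, 87, 88, 85, 88, 83, 87, 84, 85, 86, 91, 84, 160, 112, 86, 88, 89, 102, 105, 101, 101, 99, 92, 89, 76, 61, 87, 92, 88, 90, 88, 89, 87, 90, 89, 91, 86, 87, 89, 81, 143, 169, 172, 85, 84, 84, 105, 107, 102, 103, 92, 90, 89, 77, 81, 86, 89, 88, 83, 82, 87, 89, 93, 94, 96, 95, 95, 91, 90, 87, 69, 72, 70, 94, 93, 120, 149, 148, 150, 149, 149, 148, 151, 149, 150, 149, 147, 152]
```

```bash
python3 -c "
from bench import ctrl
print(ctrl.sign_off())"
```

```text
the job is handed in; nothing more can be done
None
```

I opened the clamp, packed the foot, step and hook blocks in the wider lane in that order, stood the one jar on the bench (black lid) upright in the bay, and handed the job in; the last camera check matched the expected positions to about 1.5 mm, but sign-off gave no verdict.

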